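Spread a snap ring over the carousel axle and hold it at its groove

ROBOT

A 6-joint arm with a two-finger parallel gripper is mounted at the origin on the work surface. World frame = base frame: x ahead of the robot, y to its left, z up, the work surface at z = 0. Lengths are in m, angles in rad, forces in N, time in s.
With the tool pointing down it reaches from about 0.35 to 0.775 m from the base axis. Payload 7.3 kg.
Tool frame: the origin (TCP) lies on the centre line of the jaws, within the pads' length; the fingertips stand 25 mm ahead of it and the grasp point (between the pads) lies 6 mm ahead of it; z points along the fingers, y is the direction in which the jaws open and shut (so a half turn about z gives the same grasp; the last joint's range is limited). The gripper opens to 92 mm and grips with 3 to 60 N. Pads are 19 mm wide; open, the fingers measure 130 mm over their backs; the gripper's body (75 mm by 190 mm) begins 47 mm behind the grasp point.
Start: joints at [1.063, 0.342, 1.524, -0, 1.275, -0.146], TCP at [0.186, 0.491, 0.252] pointing down, gripper open.
Joint ranges: [-2.53, 2.53], [-0.77, 2.02], [0.04, 2.7], [-1, 4.14], [0.28, 2.66], [-3.11, 3.11]. Speed limits (rad/s): [2.57, 2.57, 3.14, 3.14, 3.14, 3.14].

INTERFACE

Orientations are given as [roll, pitch, yaw] about the fixed x, y, z axes, in that order (R = Rz(yaw) Ry(pitch) Rx(roll)).
In Python, from cell import telemetry, read_camera, workorder gives the robot as it stands.
- The arm moves only by the shell command python3 -m creep 'ROWS' [FORCE]. ROWS is JSON, one flat list of numbers, 5 for each row, row after row: the opening, from 0 (shut) to 1 (fully open), then the shift along the world's x, y, z in m, then the turn about the world's z in rad. A call has 1 to 12 rows; each row shifts and turns the pose as measured when the row begins; what a row does not reach is not made up. A row lasts 1/8 s, in which the tool goes at most 62.5 mm and 10.7 degrees, less where a joint would pass 70% of its speed; a pose out of reach is approached as far as the arm can. A call is refused whole if a number of a shift passes 0.0625 or a number of a turn 0.188, either way. A call with a gripper value outside its range is refused whole. The fingers move at their own pace and stop on an object; FORCE is the grip in N (left out, the last holds). Time passes only in rows, so rows that do not move let the fingers close. It gives the time, the measured TCP pose, the force and the opening at its end, in the units of the state.
- telemetry.observe(): the state, without advancing time (a new reading comes with each control period).
- read_camera(name): name is "scene" or "top"; returns a dict with "image" (420x560x3 uint8, red, green, blue), "fovy" (degrees; the focal length in pixels is half the picture's height over the tangent of half this angle, whatever the lens; pixels are square), "cx", "cy" (the principal point, pixels), "distortion" ([k1, k2, p1, p2, k3] as OpenCV has them; the pictures are not rectified), "R" (3x3) and "t" (3): a world point X has camera coordinates R X + t. Camera axes: x right, y down, z forward; pixel columns grow to the right and rows downward; lengths in m; the calibration is good to about 2 mm. A picture is of the moment at which its call begins. There is no depth.
- workorder.hand_in(): hands the job in, once; it reports no verdict.
The state is a dict: "time": time; "qpos": joint angles; "qvel": joint speeds; "joint_efforts": joint torques, N m; "tool_pos": TCP position; "tool_rot": TCP orientation; "contact_force": force on the tool from outside, world axes, zero at the start; "torque": the same for the moment, N m; "opening": finger opening in m.
Only numpy, scipy, OpenCV 4.12 (cv2) and the standard library are available. Lean on these libraries where they do the work, as an engineer would, in place of code of your own. Each camera call takes 0.05 s, during which the arm holds its last target.

TASK

Put the white flanged spacer over the upright axle stub, flange down, so that it is fully seated in the hub plate's recess and let go of. Then take the orange-handled pliers, put their tips into the gap between the snap ring's lugs, squeeze to spread the ring, lift it off its dispenser with the pliers only and slide it over the stub down to the groove above the spacer. Finish while holding: keep the pliers squeezed so that the ring stays spread, level, centred and clear of the stub at the height of the groove; leave the worn spacer, the vials and the screwdriver where they are.

Things in the scene. Friction and masses are not known exactly. Their poses are not given: they have to be found in the camera images.
- stub: Fixed round aluminium hub plate (diameter 90, 12 mm thick) with an upright steel axle stub. Origin: on the axis, at the table. Heights above the table: stub diameter 40 mm up to 53 mm, dark groove of diameter 34 from 53 to 63, diameter 40 to 71, taper to diameter 28 at the top, 77 mm. A 3 mm high rim, inner diameter 68, on the plate is the recess for the flange. Round: yaw does not matter.
- seat (a point): Point on the stub's axis at the recess floor, 12 mm above the table: the spacer's origin comes here when it is fully seated.
- groove (a point): Point on the stub's axis at the middle height of the 10 mm tall groove, 58 mm above the table: point ring_mid must be held here.
- spacer: Loose white plastic flanged spacer, about 80 g, standing flange down on the table. Flange diameter 64, 4 mm thick; body diameter 52; total height 34; bore diameter 44 (2 mm play all round on the stub). Origin: centre of the flange's underside; z points from the flange along the axis (up at the start).
- ring_stand: Fixed black dispenser block, top face 30 mm above the table, with a blue post (diameter 30, 8 mm tall) inside the resting ring. Origin: at the table under the ring's centre. The block spans 34 mm to -x, 20 mm to +x and 34 mm either side in y of its own axes; the ring's lugs overhang its +x edge, free air below them.
- ring: Steel snap ring of 5 mm round wire, 44 g, flat on the dispenser. Origin: ring centre at the underside; x points to the gap between two brass lugs, z up. Its halves spread along y against springs. Inside it reaches 18 mm each way in y when relaxed (plus the spread) and 23 mm to -x: the 20 mm radius stub passes only when each half is spread over 2 mm.
- ring_mid (a point): Ring centre at mid thickness (2.5 mm above the ring's underside). Axes as body ring.
- lug_gap (a point): Middle of the gap between the two lugs, 32 mm from the ring's centre along its +x, at mid thickness; axes as ring. Lugs: 27 to 37 mm from the ring's centre in x, 5 mm thick in z, facing sides 11 mm either side of the middle when relaxed.
- ring_l (a joint): How far the ring half on the ring's +y side is spread, in m: 0 relaxed, at most 0.009. Spring force about 3 N at 0, 9 N at 0.006.
- ring_r (a joint): How far the ring half on the ring's -y side is spread, in m; otherwise as ring_l.
- pliers_stand: Fixed stand, foot 60 x 90 mm, two posts up to 63 mm above the table between which the pliers hang tips down. Origin: at the table under the pliers' axis, axes as the pliers' at the start. Lift the pliers straight up out of it (8 mm lip).
- pliers: Loose snap-ring pliers, 150 g, upright, tips down, 133 mm tall. Origin: middle axis at the tips' lower ends (10 mm above the table in the stand), z up; same after a half turn about z. Dark guide block 30 x 60 mm (x, y) 45 to 63 mm above the origin. Two orange handles slide straight together along y, without turning; crossed arms then move the two tips apart equally.
- handles (a point): Middle between the handles, 105 mm above the tips' lower ends, where to grip, fingers closing along the pliers' y; axes as pliers. Each handle is 16 mm wide in x, 9 mm thick in y, 67 to 133 mm above the tips' ends; flat outer faces 66 mm apart at rest. Hold them 61 to 64 mm wide to enter the lug gap; the tips meet the lugs at 53 mm; at the stop, 41 mm, the ring is spread 6 mm per half.
- tips (a point): Middle of the tips' lower ends. Each tip is an upright prong, 10 mm wide in x, 45 mm long; outer side 4.5 mm from the middle at rest plus the jaw travel; at its end a toe 3 mm thick stands out 2.5 mm more, to go under the lug. Lower the tips in the lug gap until their ends are 5 to 6 mm below the ring's underside, then squeeze: prongs push the lugs, toes come under them.
- jaw_l (a joint): Travel of the handle on the pliers' +y side toward the middle (and of its tip outward), in m: 0 at rest, 0.0125 at the stop. Spring force on each handle 6 N at rest, 9 N at the stop, plus the ring's force (up to 9 N).
- jaw_r (a joint): Travel of the handle on the pliers' -y side; otherwise as jaw_l.
- worn_spacer: Bystander, leave alone: black spacer of the same shape standing flange up (upside down), 34 mm tall, diameter 64. Origin: centre of its lower end.
- amber_vial: Bystander, leave alone: amber vial, diameter 34, 60 mm tall. Origin: centre of its underside.
- green_vial: Bystander, leave alone: clear vial with green cap, diameter 32, 58 mm tall. Origin: centre of its underside.
- orange_vial: Bystander, leave alone: clear vial with orange cap, diameter 32, 58 mm tall. Origin: centre of its underside.
- driver: Bystander, leave alone: screwdriver about 150 mm long lying on the table. Origin: on its underside, near the middle.
There are look-alikes about, which are no part of the job. Leave any red look-alike of the spacer alone. Leave any turquoise look-alike of the pliers alone.

How it is judged:
On the way, in this order (a step that is already met when the one before it is completed fails the run):
1. the white spacer is seated in the recess over the stub, flange down, and let go (horizontal distance between spacer and seat below 0.004 m and z of spacer in the frame of seat between -0.002 and 0.002 m and angle between spacer's own z axis and vertical below 0.08 rad and contact force between the fingers and spacer below 0.2 N), for 0.2 s.
2. the ring, spread by the pliers, has been lifted off its dispenser (value of joint each of ring_l, ring_r above 0.003 m and contact force between pliers and ring above 2 N and z of ring in the frame of ring_stand above 0.045 m), for 0.2 s.
At the end, for the whole second after the job is handed in: Fingers squeeze the pliers (over 4 N); ring spread over 3 mm per half, lugs pressed over 2 N, centre within 4 mm of the axis and 3.5 mm of the groove height, tilt under 0.12 rad, ring and pliers under 1 N on the stub, ring off the spacer. Spacer seated flange down within 2 mm height, 4 mm, 0.08 rad (horizontal distance between spacer and seat below 0.004 m and z of spacer in the frame of seat between -0.002 and 0.002 m and angle between spacer's own z axis and vertical below 0.08 rad and value of joint each of ring_l, ring_r above 0.003 m and horizontal distance between ring_mid and groove below 0.004 m and z of ring_mid in the frame of groove between -0.0035 and 0.0035 m and angle between ring's own z axis and vertical below 0.12 rad and contact force between pliers and ring above 2 N and contact force between the fingers and pliers above 4 N and contact force between each of ring, pliers and stub below 1 N and contact force between ring and spacer below 0.2 N); the arm keeps its last pose, push and grip.
It fails at once if the fingers touch the ring: it is handled with the pliers only (contact force between the fingers and ring above 0.5 N).
It fails at once if the worn spacer, a vial or the screwdriver is moved more than 20 mm (distance of any of worn_spacer, amber_vial, green_vial, orange_vial, driver from where it was at the start of the episode above 0.02 m).
It also fails if it takes over 64 s, if anything falls off the work surface, if the arm or the gripper's body presses on something with over 40 N, if the wrist force passes 120 N, or if a joint passes its speed limit or range.

## Working session

There is one attempt and no reset: what is moved stays moved. The work goes in short steps, Python scripts to look and compute and a shell command to move; the robot and the scene stay as the last step left them, time stands still between calls to the robot, and variables do not carry over. Pictures are saved under pics/ and viewed, and the job is handed in when it is done.

```bash
ls; mkdir -p pics
python3 - <<'E'
from cell import telemetry, read_camera
import cv2,numpy as np
print(telemetry.observe())
for n in("scene","top"):
    d=read_camera(n); cv2.imwrite(f"pics/{n}0.png",d["image"][:,:,::-1]); print({k:d[k] for k in d if k!="image"})
E
```

```text
pics
{'time': 0.0, 'qpos': array([ 1.06303137e+00,  3.42734398e-01,  1.52503298e+00, -9.26841762e-06,
        1.27538485e+00, -1.45998730e-01]), 'qvel': array([-0.00068615,  0.00054015,  0.00060847,  0.00124373,  0.00170894,
        0.00070796]), 'joint_efforts': array([ 1.17484367e-03, -4.31249464e+01, -2.44212914e+01,  7.18196877e-02,
        5.59981016e-02, -1.49091438e-04]), 'tool_pos': array([0.18560948, 0.49069662, 0.2510333 ]), 'tool_rot': array([-3.14004839e+00, -2.18118679e-04,  2.77982896e+00]), 'contact_force': array([-0.17334717, -0.35976342, -0.07738672]), 'torque': array([-0.0381865 ,  0.00453936, -0.00515811]), 'opening': 0.09188637420523743}
{'fovy': 51.8475776120805, 'cx': 289.8381801381943, 'cy': 211.85345435818462, 'distortion': array([-0.01287266,  0.        ,  0.        ,  0.        ,  0.        ]), 'R': array([[-0.70132379,  0.71284113, -0.00157172],
       [ 0.607235  ,  0.59626615, -0.52510221],
       [-0.37337729, -0.36922108, -0.85103772]]), 't': array([ 0.39431684, -0.23690303,  1.31702011])}
{'fovy': 51.081903579192456, 'cx': 278.99050016032965, 'cy': 211.845329622503, 'distortion': array([-0.02874808,  0.        ,  0.        ,  0.        ,  0.        ]), 'R': array([[-0.02929009, -0.99956214,  0.0041978 ],
       [-0.99324661,  0.02863285, -0.11243366],
       [ 0.11226424, -0.00746264, -0.99365037]]), 't': array([-0.06354936,  0.54138462,  1.03838724])}
```

View pics/scene0.png

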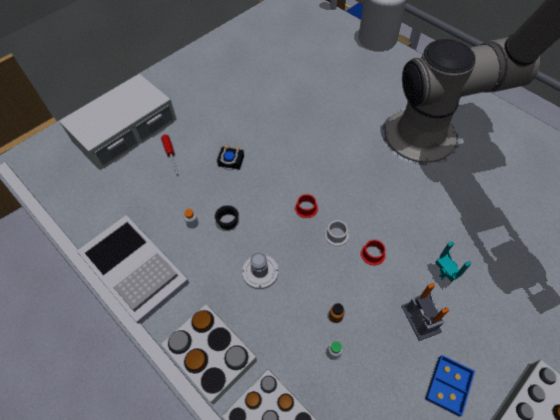

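View pics/top0.png

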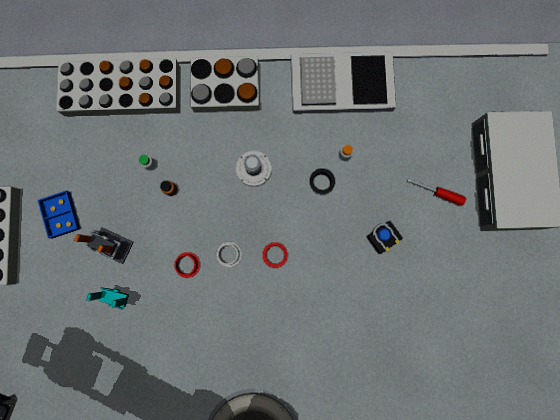

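Top view: the white spacer is at (229,254), its red look-alikes at (187,265) and (275,255), and the worn one (black) at (322,181). The orange pliers are at (105,245) and the turquoise ones at (112,297). The stub is at (254,167), the ring stand at (385,236), and the vials at (146,161), (168,187) and (346,152). I'll check these choices in close crops.

```bash
cat > h.py <<'E'
import cv2,numpy as np
from cell import telemetry, read_camera
def K(d):
    f=d["image"].shape[0]/2/np.tan(np.radians(d["fovy"]/2)); return np.array([[f,0,d["cx"]],[0,f,d["cy"]],[0,0,1.]])
def ray(d,px):
    u=cv2.undistortPoints(np.array([[px]],float),K(d),d["distortion"])[0,0]
    R=np.array(d["R"]);return -R.T@d["t"],R.T@np.array([u[0],u[1],1.])
def plane(d,px,z):
    c,r=ray(d,px); return c+r*(z-c[2])/r[2]
def tri(d1,p1,d2,p2):
    c1,r1=ray(d1,p1);c2,r2=ray(d2,p2)
    s=np.linalg.lstsq(np.c_[r1,-r2],c2-c1,rcond=None)[0]
    a,b=c1+r1*s[0],c2+r2*s[1]; return (a+b)/2,np.linalg.norm(a-b)
def proj(d,X):
    return cv2.projectPoints(np.array([X],float),cv2.Rodrigues(np.array(d["R"]))[0],np.array(d["t"],float),K(d),d["distortion"])[0][0,0]
def crop(d,c,r,s,name):
    x,y=map(int,c);im=d["image"][max(0,y-r):y+r,max(0,x-r):x+r,::-1]
    im=cv2.resize(im,None,fx=s,fy=s,interpolation=cv2.INTER_CUBIC)
    if name:cv2.imwrite("pics/"+name,im)
    return im
E
python3 - <<'E'
from h import *
T=read_camera("top");S=read_camera("scene")
def row(d,l,n): cv2.imwrite("pics/"+n,np.hstack([crop(d,c,32,4,None) for c in l]))
row(T,[(229,254),(254,167),(385,236)],"t1.png")
row(S,[(337,232),(260,268),(230,157)],"s1.png")
cv2.imwrite("pics/pl.png",np.hstack([crop(T,(105,245),38,5,None),crop(S,(424,310),38,5,None)]))
E
```

```text
(no output)
```

View pics/t1.png

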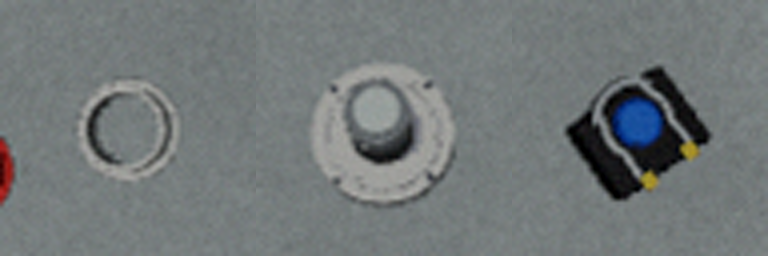

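View pics/s1.png

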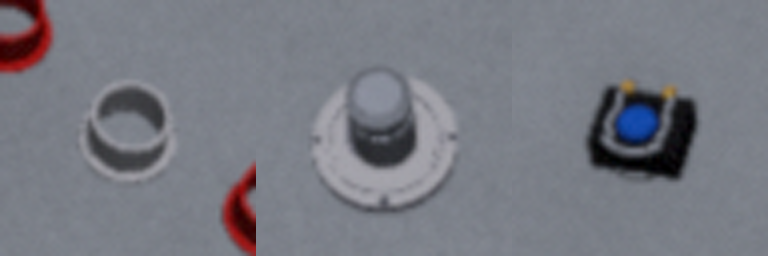

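View pics/pl.png

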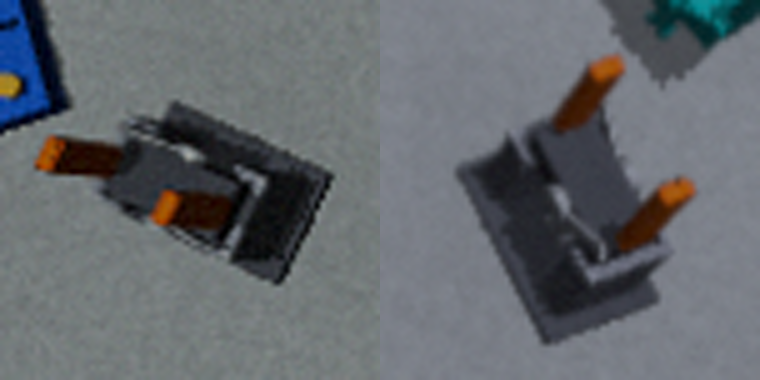

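Crops confirm the choices: spacer is standing flange down, the ring's brass lugs point toward lower right in top view, and pliers' orange handle ends are visible. Measuring now.

```bash
cat > m.py <<'E'
from h import *
def big(mask,c,rad=40):
    m=np.zeros_like(mask);x,y=map(int,c);m[max(0,y-rad):y+rad,max(0,x-rad):x+rad]=mask[max(0,y-rad):y+rad,max(0,x-rad):x+rad]
    cs,_=cv2.findContours(m,cv2.RETR_EXTERNAL,cv2.CHAIN_APPROX_NONE)
    return sorted(cs,key=cv2.contourArea,reverse=True)
def circ(P):
    A=np.c_[2*P[:,:2],np.ones(len(P))];s=np.linalg.lstsq(A,(P[:,:2]**2).sum(1),rcond=None)[0]
    return s[:2],np.sqrt(s[2]+s[0]**2+s[1]**2)
def masks(d):
    hsv=cv2.cvtColor(d["image"],cv2.COLOR_RGB2HSV);H,S,V=cv2.split(hsv);return H,S,V
E
python3 - <<'E'
from m import *
T=read_camera("top");S=read_camera("scene")
for n,d,cs in(("top",T,[(229,254),(254,167)]),("scene",S,[(337,232),(260,268)])):
    H,s,V=masks(d)
    print(n,"table HSV",[int(np.median(q[240:260,205:215])) if n=="top" else int(np.median(q[240:260,290:310])) for q in(H,s,V)])
    for c,z,what in zip(cs,(0.004,0.015),("spacer","plate")):
        bg=cv2.GaussianBlur(d["image"],(0,0),1).astype(int)
        x,y=c
        thr=np.median(V[y-40:y+40,x-40:x+40])
        m=((V>thr+22)&(s<60)).astype(np.uint8)
        if what=="plate": m|=0
        k=big(m,c,30)
        P=np.array([plane(d,p[0],z) for p in k[0]])
        hull=cv2.convexHull(k[0])[:,0]; Ph=np.array([plane(d,p,z) for p in hull])
        print(what,n,len(k[0]),circ(P),circ(Ph))
    m=((H>100)&(H<125)&(s>150)&(V>60)).astype(np.uint8)
    c=(385,236) if n=="top" else (230,157)
    k=big(m,c,20)[0];M=cv2.moments(k);print("blue",M['m10']/M['m00'],M['m01']/M['m00'],plane(d,(M['m10']/M['m00'],M['m01']/M['m00']),.036),circ(np.array([plane(d,p[0],.038) for p in k])))
    m=((H>15)&(H<32)&(s>120)&(V>90)).astype(np.uint8)
    for k in big(m,c,25)[:4]:
        mm=np.zeros_like(m);cv2.drawContours(mm,[k],0,1,-1);ys,xs=np.nonzero(mm);print("lug",len(xs),xs.mean(),ys.mean(),plane(d,(xs.mean(),ys.mean()),.0335))
    m=((H>4)&(H<16)&(s>150)&(V>165)).astype(np.uint8)
    c=(90,245) if n=="top" else (434,310)
    for k in big(m,c,40)[:4]:
        mm=np.zeros_like(m);cv2.drawContours(mm,[k],0,1,-1);ys,xs=np.nonzero(mm);print("handle",len(xs),xs.mean(),ys.mean(),plane(d,(xs.mean(),ys.mean()),.143))
E
```

```text
top table HSV [90, 16, 124]
spacer top 21 (array([0.4199077 , 0.04925345]), np.float64(0.007803115898528603)) (array([0.4221334, 0.0490897]), np.float64(0.011479387796648829))
plate top 124 (array([ 0.6549266 , -0.01783686]), np.float64(0.04094577431807049)) (array([ 0.65418277, -0.0180155 ]), np.float64(0.04302263625835542))
blue 384.0491551459293 234.247311827957 [ 0.47702235 -0.3310304   0.036     ] (array([ 0.47693503, -0.33051302]), np.float64(0.014266357468202486))
lug 14 397.0 241.14285714285714 [ 0.45957029 -0.3621375   0.0335    ]
lug 13 386.61538461538464 248.6153846153846 [ 0.44235379 -0.33593811  0.0335    ]
handle 2 100.5 246.5 [0.46233578 0.30973934 0.143     ]
handle 1 75.0 239.0 [0.48010167 0.36576753 0.143     ]
scene table HSV [110, 24, 135]
spacer scene 9 (array([0.43299517, 0.07093071]), np.float64(0.00805691068697593)) (array([0.43302682, 0.07107562]), np.float64(0.00852092967000887))
plate scene 186 (array([ 0.65390577, -0.01410745]), np.float64(0.03592849822325017)) (array([ 0.65351908, -0.01404712]), np.float64(0.042524995681121336))
blue 228.80434782608697 155.30434782608697 [ 0.47739729 -0.32706453  0.036     ] (array([ 0.47820899, -0.32568737]), np.float64(0.015278213953199603))
lug 4 226.5 146.5 [ 0.45941718 -0.3581655   0.0335    ]
lug 3 236.66666666666666 147.66666666666666 [ 0.4417306  -0.33387427  0.0335    ]
```

Run:
```python
from m import *
T=read_camera("top");S=read_camera("scene")
print("scale"); 
for n,d,cs in(("top",T,[(229,254),(254,167)]),("scene",S,[(337,232),(260,268)])):
    H,s,V=masks(d); V=cv2.bilateralFilter(V,5,30,3)
    for c,z,what in zip(cs,(0.002,0.012),("spacer","plate")):
        x,y=c;thr=np.median(V[y-40:y+40,x-40:x+40])
        for t in(12,18):
            m=((abs(V.astype(int)-thr)>t)&(s<60)).astype(np.uint8)
            yy,xx=np.mgrid[:420,:560];m[(xx-x)**2+(yy-y)**2>28**2]=0
            k=big(m,c,30)[0]
            hull=cv2.convexHull(k)[:,0];(ex,ey),(a,b),_=cv2.fitEllipse(k if len(k)<5 else k)
            print(what,n,t,circ(np.array([plane(d,p[0],z) for p in k])),'ell',(ex,ey,a,b),plane(d,(ex,ey),z)[:2])
    m=((H<18)&(s>150)&(V>110)).astype(np.uint8)
    c=(90,245) if n=="top" else (434,310)
    print(V[c[1]-15:c[1]+15,c[0]-20:c[0]+15].max())
    for k in big(m,c,40)[:4]:
        mm=np.zeros_like(m);cv2.drawContours(mm,[k],0,1,-1);ys,xs=np.nonzero(mm);print("handle",len(xs),xs.mean(),ys.mean(),plane(d,(xs.mean(),ys.mean()),.143))
```

```text
scale
spacer top 12 (array([0.44117816, 0.04833768]), np.float64(0.026316380716296262)) ell (228.49656677246094, 254.09898376464844, 21.654972076416016, 22.720415115356445) [0.44108213 0.04837037]
spacer top 18 (array([0.44104901, 0.04721858]), np.float64(0.02589675909670118)) ell (228.27215576171875, 253.94772338867188, 19.24981689453125, 22.42607879638672) [0.4414704  0.04891868]
plate top 12 (array([ 0.65316099, -0.01878665]), np.float64(0.04408630316177506)) ell (253.4707794189453, 168.2987060546875, 33.94659423828125, 36.0274772644043) [ 0.65293942 -0.01873621]
plate top 18 (array([ 0.65372013, -0.01871306]), np.float64(0.04259479714374956)) ell (253.42996215820312, 168.0482177734375, 33.07132339477539, 34.54058074951172) [ 0.65358094 -0.01864839]
157
handle 24 76.41666666666667 237.45833333333334 [0.48336472 0.36273278 0.143     ]
handle 23 99.56521739130434 248.04347826086956 [0.45905824 0.31172748 0.143     ]
spacer scene 12 (array([0.42109724, 0.0389239 ]), np.float64(0.017337627417398426)) ell (337.88726806640625, 226.6712188720703, 9.368439674377441, 17.164426803588867) [0.4192564  0.03796408]
spacer scene 18 (array([0.42071534, 0.0384815 ]), np.float64(0.016661545635187437)) ell (337.80731201171875, 226.50157165527344, 9.223546028137207, 16.119579315185547) [0.41901488 0.03747142]
plate scene 12 (array([ 0.65731274, -0.00788235]), np.float64(0.04004960025916529)) ell (260.4346923828125, 273.5802917480469, 31.233623504638672, 34.86491394042969) [ 0.65806747 -0.00730209]
plate scene 18 (array([ 0.65859019, -0.00922219]), np.float64(0.03675492921402306)) ell (259.7979431152344, 273.4316101074219, 30.889854431152344, 31.621826171875) [ 0.6588952  -0.00870863]
157
handle 25 444.88 309.88 [0.48332816 0.36650415 0.143     ]
handle 20 430.8 285.4 [0.45925045 0.31509894 0.143     ]
```

Run:
```python
from m import *
T=read_camera("top");S=read_camera("scene")
for n,d,cs in(("top",T,[(229,254),(254,167)]),("scene",S,[(337,232),(260,268)])):
    V=cv2.GaussianBlur(d["image"],(0,0),0.7).max(2)
    for c,z,R,what in zip(cs,(0.004,0.012),(.032,.045),("spacer","plate")):
        # radial outermost strongest gradient, seeded at centre
        cen=plane(d,c,z)[:2]
        for it in range(4):
            P=[]
            for a in np.linspace(0,2*np.pi,72,endpoint=False):
                rs=np.arange(R-.007,R+.007,.0004)
                uv=np.array([proj(d,(cen[0]+r*np.cos(a),cen[1]+r*np.sin(a),z)) for r in rs],np.float32)
                g=cv2.remap(V,uv[None,:,0],uv[None,:,1],cv2.INTER_LINEAR)[0].astype(float)
                dg=g[4:]-g[:-4];i=dg.argmin()
                if dg[i]<-6:r=rs[i+2];P.append((cen[0]+r*np.cos(a),cen[1]+r*np.sin(a),z))
            P=np.array(P);cc,r=circ(P)
            e=abs(np.hypot(*(P[:,:2]-cc).T)-r);cc,r=circ(P[e<2*np.median(e)+1e-4]);cen=cc
        print(what,n,len(P),cen.round(4),round(r,4),np.median(e).round(5))
```

```text
spacer top 64 [0.4414 0.0474] 0.0309 0.00045
plate top 70 [ 0.6545 -0.0177] 0.0434 0.00078
spacer scene 15 [0.4399 0.0503] 0.031 0.00033
plate scene 62 [ 0.6529 -0.015 ] 0.0436 0.00055
```

```bash
python3 -m creep '[1,0.028,-0.049,0,-0.134, 1,0.028,-0.049,0,-0.134, 1,0.028,-0.049,0,-0.134, 1,0.028,-0.049,0,-0.134, 1,0.028,-0.049,0,-0.134, 1,0.028,-0.049,0,-0.134, 1,0.028,-0.049,0,-0.134, 1,0.028,-0.049,0,-0.134, 1,0.028,-0.049,0,-0.134]' 20
```

```text
time: 1.62
tool_pos: [0.4424, 0.0389, 0.2531]
tool_rot: [3.134, 0.0, 1.542]
contact_force: [1.7, 0.3, -0.0]
opening: 0.0918
```

```bash
python3 -m creep '[1,0,0.009,-0.05,0.02, 1,0,0,-0.05,0, 1,0,0,-0.04,0, 1,0,0,0,0]'
```

```text
time: 2.12
tool_pos: [0.4456, 0.0428, 0.1109]
tool_rot: [3.128, 0.001, 1.552]
contact_force: [0.0, -0.1, 1.2]
opening: 0.0919
```

Run:
```python
from m import *
print(telemetry.observe()["tool_pos"],telemetry.observe()["tool_rot"])
T=read_camera("top");S=read_camera("scene")
cv2.imwrite("pics/g1.png",np.hstack([crop(T,(229,254),50,4,None),crop(S,(337,232),50,4,None)]))
```

```text
[0.4455579  0.0428192  0.11088767] [3.12794477e+00 1.06064934e-03 1.55170541e+00]
```

View pics/g1.png

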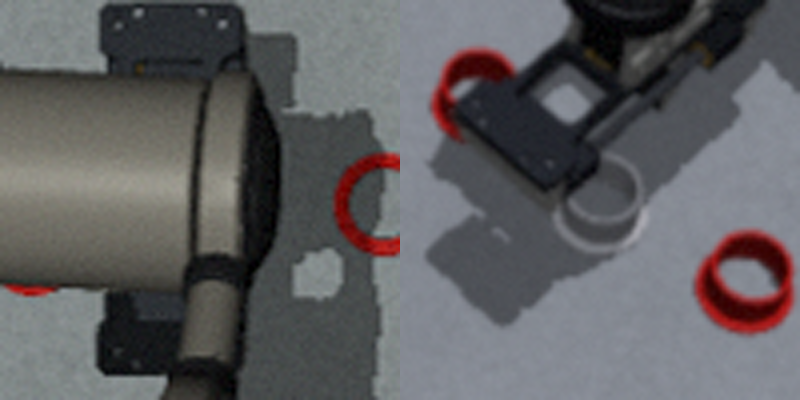

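```bash
python3 -m creep '[1,-0.004,0.006,-0.03,0.02, 1,-0.001,0,-0.01,0, 1,0,0,0,0]'
```

```text
time: 2.6
tool_pos: [0.4473, 0.0488, 0.0784]
tool_rot: [3.11, 0.002, 1.573]
contact_force: [-0.4, 0.3, -0.2]
opening: 0.0919
```

```bash
python3 -m creep '[1,-0.006,0,0,0]'; python3 -m creep '[1,0,0,0,0]';python3 -m creep '[1,0,0,0,0]'
```

```text
time: 2.72
tool_pos: [0.4424, 0.0487, 0.0797]
tool_rot: [3.107, 0.002, 1.573]
contact_force: [0.3, 0.2, -0.5]
opening: 0.0919
time: 2.85
tool_pos: [0.4423, 0.0486, 0.0805]
tool_rot: [3.106, 0.002, 1.572]
contact_force: [0.1, 0.1, -0.6]
opening: 0.0916
time: 2.98
tool_pos: [0.4427, 0.0486, 0.0811]
tool_rot: [3.105, 0.003, 1.572]
contact_force: [0.1, -1.0, 0.1]
opening: 0.0919
```

```bash
python3 -m creep '[1,-0.001,0,-0.012,0]'; python3 -m creep '[1,0,0,-0.012,0]';python3 -m creep '[1,0,0,-0.012,0]';python3 -m creep '[1,-0.001,0,-0.012,0]'
```

```text
time: 3.1
tool_pos: [0.4425, 0.0485, 0.0695]
tool_rot: [3.102, 0.003, 1.572]
contact_force: [0.1, -0.0, 0.1]
opening: 0.0923
time: 3.22
tool_pos: [0.4423, 0.0485, 0.0566]
tool_rot: [3.102, 0.003, 1.572]
contact_force: [-0.6, -0.5, -0.3]
opening: 0.0923
time: 3.35
tool_pos: [0.4421, 0.0484, 0.0434]
tool_rot: [3.103, 0.003, 1.572]
contact_force: [0.3, 0.4, 0.2]
opening: 0.092
time: 3.48
tool_pos: [0.4408, 0.0485, 0.0302]
tool_rot: [3.104, 0.003, 1.572]
contact_force: [-0.2, -0.6, -0.6]
opening: 0.0917
```

```bash
python3 -m creep '[0.4,0,0,0.002,0, 0.4,0,0,0,0,0.4,0,0,0,0,0.4,0,0,0,0]' 15
```

```text
time: 3.98
tool_pos: [0.4404, 0.0485, 0.0315]
tool_rot: [3.105, 0.003, 1.572]
contact_force: [0.1, 0.5, -0.0]
opening: 0.0565
```

```bash
python3 -m creep '[0.4,0,0,0.015,0, 0.4,0,0,0.03,0,0.4,0,0,0.03,0,0.4,0,0,0.03,0,0.4,0,0,0.015,0]'
```

```text
time: 4.6
tool_pos: [0.4392, 0.0485, 0.155]
tool_rot: [3.107, 0.002, 1.572]
contact_force: [0.1, 0.5, -0.8]
opening: 0.0519
```

```bash
python3 -m creep '[0.4,0.012,-0.004,0,0, 0.4,0.03,-0.009,0,0,0.4,0.035,-0.011,0,0,0.4,0.035,-0.011,0,0,0.4,0.035,-0.011,0,0,0.4,0.03,-0.009,0,0,0.4,0.02,-0.006,0,0,0.4,0.01,-0.003,0,0,0.4,0.004,-0.001,0,0,0.4,0,0,0,0]'
```

```text
time: 5.85
tool_pos: [0.6586, -0.0209, 0.1461]
tool_rot: [3.113, 0.002, 1.572]
contact_force: [-0.8, -0.2, -0.4]
opening: 0.0518
```

Run:
```python
from m import *
T=read_camera("top");S=read_camera("scene")
cv2.imwrite("pics/g2.png",np.hstack([crop(T,(254,167),50,4,None),crop(S,(260,250),50,4,None)]))
```

```text
(no output)
```

View pics/g2.png

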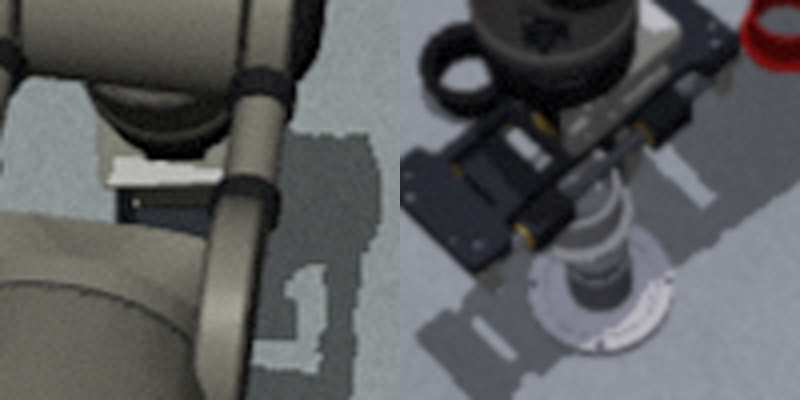

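Run:
```python
from m import *
S=read_camera("scene")
im=crop(S,(260,255),35,10,None)
o=np.array([225,220])
# predicted flange bottom circle for tcp now
t=telemetry.observe();p=t["tool_pos"];print(p,t["tool_rot"])
zu=p[2]-.0325
for a in np.linspace(0,2*np.pi,48,endpoint=False):
    for c,r,z,col in(((p[0]+.001,p[1]),.032,zu,(0,0,255)),((.6537,-.0164),.045,.012,(0,255,0)),((.6537,-.0164),.014,.077,(255,255,0))):
        u=(proj(S,(c[0]+r*np.cos(a),c[1]+r*np.sin(a),z))-o+.5)*10;cv2.circle(im,(int(u[0]),int(u[1])),1,col,-1)
cv2.imwrite("pics/g3.png",im[:600])
```

```text
[ 0.65841166 -0.02076681  0.14666116] [3.11220833e+00 1.74672300e-03 1.57177660e+00]
```

View pics/g3.png

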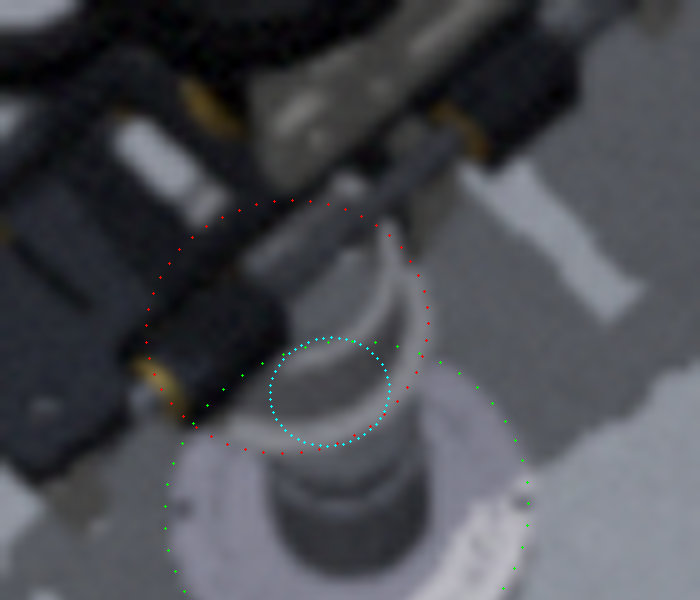

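```bash
python3 -m creep '[0.4,-0.005,0.004,0,0, 0.4,0,0,-0.012,0,0.4,0,0,-0.012,0,0.4,0,0,-0.01,0,0.4,0,0,0,0]'
```

```text
time: 6.62
tool_pos: [0.6518, -0.0158, 0.1101]
tool_rot: [3.113, 0.002, 1.572]
contact_force: [-0.0, -0.4, -0.5]
opening: 0.0519
```

```bash
python3 -m creep '[0.4,0.0015,-0.001,-0.001,0,0.4,0,0,-0.004,0]';python3 -m creep '[0.4,0.0005,0,-0.008,0]';python3 -m creep '[0.4,0.000,0,-0.008,0]'
```

```text
time: 6.88
tool_pos: [0.654, -0.0171, 0.1054]
tool_rot: [3.112, 0.002, 1.572]
contact_force: [-0.2, 0.3, -0.5]
opening: 0.0523
time: 7.0
tool_pos: [0.6549, -0.0172, 0.0975]
tool_rot: [3.111, 0.002, 1.572]
contact_force: [0.1, 0.2, -0.8]
opening: 0.0522
time: 7.12
tool_pos: [0.6549, -0.0172, 0.089]
tool_rot: [3.111, 0.002, 1.572]
contact_force: [-0.2, 0.3, -0.4]
opening: 0.0522
```

```bash
python3 -m creep '[0.4,-0.001,0,-0.008,0]';python3 -m creep '[0.4,0,0,-0.01,0]';python3 -m creep '[0.4,0.000,0,-0.01,0]';python3 -m creep '[0.4,0.000,0,-0.01,0]'
```

```text
time: 7.25
tool_pos: [0.6538, -0.0172, 0.0803]
tool_rot: [3.111, 0.002, 1.572]
contact_force: [-0.4, -0.0, -0.0]
opening: 0.0516
time: 7.38
tool_pos: [0.6537, -0.0172, 0.0696]
tool_rot: [3.111, 0.002, 1.572]
contact_force: [-0.3, -0.4, -0.4]
opening: 0.0518
time: 7.5
tool_pos: [0.6536, -0.0172, 0.0588]
tool_rot: [3.111, 0.002, 1.572]
contact_force: [-0.4, -0.5, 0.4]
opening: 0.0519
time: 7.62
tool_pos: [0.6535, -0.0171, 0.0479]
tool_rot: [3.111, 0.002, 1.572]
contact_force: [0.1, 0.4, 0.0]
opening: 0.0521
```

```bash
python3 -m creep '[0.4,0,0,-0.001,0]';python3 -m creep '[0.4,0,0,-0.002,0]';python3 -m creep '[0.4,0.000,0,-0.001,0]'
```

```text
time: 7.75
tool_pos: [0.6537, -0.0172, 0.0468]
tool_rot: [3.111, 0.002, 1.572]
contact_force: [-2.4, 1.0, 9.1]
opening: 0.0521
time: 7.88
tool_pos: [0.6538, -0.0172, 0.0467]
tool_rot: [3.111, 0.002, 1.573]
contact_force: [-9.2, 0.3, 23.3]
opening: 0.052
time: 8.0
tool_pos: [0.6537, -0.0171, 0.0469]
tool_rot: [3.111, 0.002, 1.573]
contact_force: [-2.3, 0.0, 6.3]
opening: 0.052
```

```bash
python3 -m creep '[0.75,0,0,0,0,0.75,0,0,0,0,0.75,0,0,0,0,0.75,0,0,0,0]'
python3 - <<'E'
from m import *
S=read_camera("scene")
im=crop(S,(260,260),35,10,None)
cv2.imwrite("pics/g4.png",im[:600])
E
```

```text
time: 8.5
tool_pos: [0.6539, -0.0171, 0.0463]
tool_rot: [3.11, 0.002, 1.573]
contact_force: [1.2, 0.2, -0.5]
opening: 0.0689
```

View pics/g4.png

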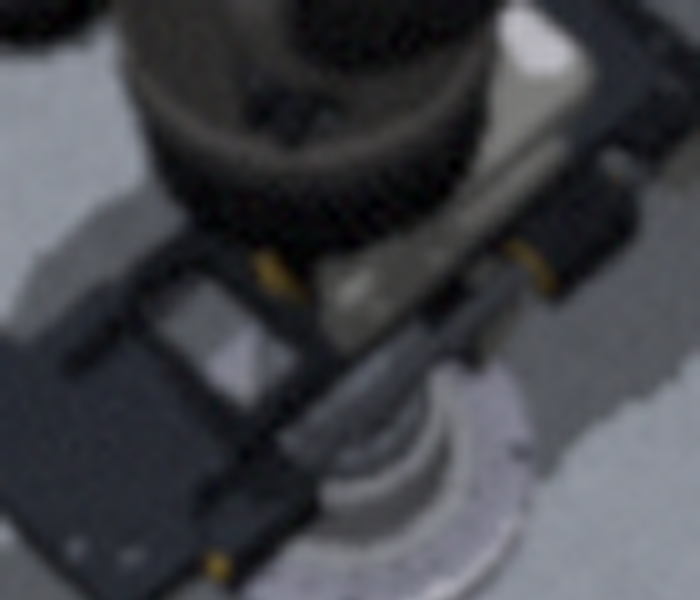

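```bash
python3 -m creep '[0.9,0,0,0.01,0,0.9,0,0,0.02,0,0.9,0,0,0.03,0,0.9,0,0,0.03,0,0.9,-0.02,0.02,0.03,0,0.9,-0.04,0.04,0.02,0,0.9,-0.04,0.04,0.01,0,0.9,-0.03,0.04,0,0,0.9,-0.02,0.02,0,0]'
python3 - <<'E'
from m import *
S=read_camera("scene");T=read_camera("top")
cv2.imwrite("pics/g5.png",np.hstack([crop(T,(254,167),30,6,None),crop(S,(260,262),30,6,None)]))
E
```

```text
time: 9.68
tool_pos: [0.5009, 0.145, 0.2067]
tool_rot: [3.102, 0.001, 1.569]
contact_force: [-0.6, -0.4, 0.4]
opening: 0.0826
```

View pics/g5.png

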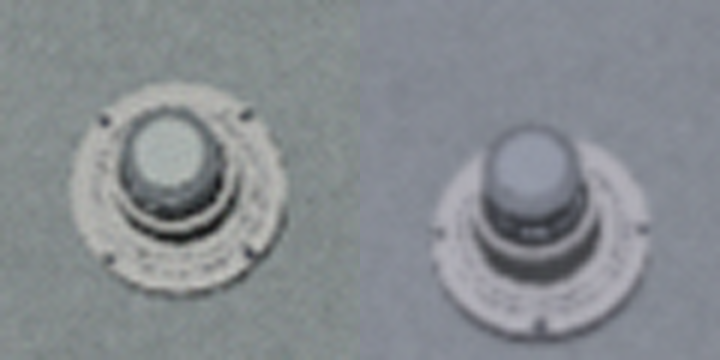

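Run:
```python
from m import *
S=read_camera("scene");T=read_camera("top")
out=[]
for d,c,ce in((T,(254,167),(.6545,-.0177)),(S,(260,262),(.6529,-.015))):
    r0=24;a0=crop(d,c,r0,8,None);b=a0.copy();o=np.array(c)-r0
    for a in np.linspace(0,2*np.pi,60,endpoint=False):
        for r,z,col in((.026,.046,(0,0,255)),(.045,.012,(0,255,0)),(.014,.077,(255,255,0)),(.02,.053,(255,0,255))):
            u=(proj(d,(ce[0]+r*np.cos(a),ce[1]+r*np.sin(a),z))-o+.5)*8;cv2.circle(b,(int(u[0]),int(u[1])),1,col,-1)
    out.append(np.hstack([a0,b])[:300] if 0 else np.hstack([a0,b]))
cv2.imwrite("pics/g6.png",out[0]);cv2.imwrite("pics/g7.png",out[1])
```

```text
(no output)
```

View pics/g6.png

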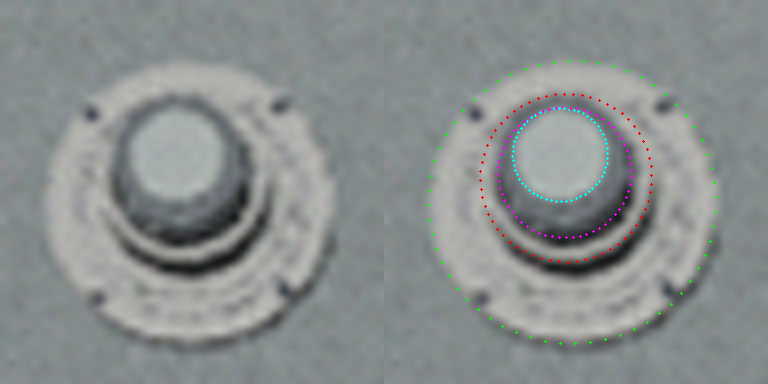

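View pics/g7.png

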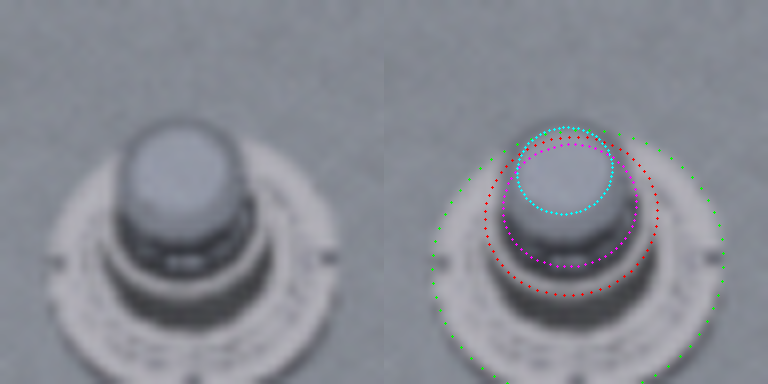

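Both views agree: the spacer's top rim sits where z=46 mm predicts, so it's seated. Next the pliers.

Run:
```python
from m import *
T=read_camera("top");S=read_camera("scene")
H={}
for n,d in(("top",T),("scene",S)):
    h,s,V=masks(d)
    print(n)
    for nm,c,lo,hi in(("or",(90,245) if n=="top" else (434,300),3,18),("tq",(105,297) if n=="top" else (452,262),80,98)):
        yy,xx=np.mgrid[:420,:560]
        reg=(abs(xx-c[0])<40)&(abs(yy-c[1])<40)&(h>=lo)&(h<=hi)&(s>140)
        vm=V[reg].max()
        m=(reg&(V>0.8*vm)).astype(np.uint8)
        for k in big(m,c,40)[:2]:
            mm=np.zeros_like(m);cv2.drawContours(mm,[k],0,1,-1);ys,xs=np.nonzero(mm)
            P=plane(d,(xs.mean(),ys.mean()),.143);H.setdefault(nm,[]).append(((xs.mean(),ys.mean()),P));print(nm,len(xs),xs.mean(),ys.mean(),P.round(4))
for nm,k in H.items():
    if len(k)==4:
        for i in(0,1):
            for j in(2,3): print(nm,i,j,tri(T,k[i][0],S,k[j][0]))
```

```text
top
or 14 99.21428571428571 249.07142857142858 [0.4569 0.3125 0.143 ]
tq 86 111.79069767441861 293.6860465116279 [0.3609 0.2841 0.143 ]
tq 7 88.42857142857143 296.2857142857143 [0.3567 0.3344 0.143 ]
scene
or 22 444.90909090909093 309.8636363636364 [0.4833 0.3665 0.143 ]
or 18 430.94444444444446 285.27777777777777 [0.4588 0.3152 0.143 ]
tq 218 448.3715596330275 264.7201834862385 [0.393  0.3147 0.143 ]
tq 13 450.38461538461536 243.15384615384616 [0.3454 0.2883 0.143 ]
tq 0 2 (array([0.35547074, 0.31048519, 0.07815649]), np.float64(0.0048966185707185386))
tq 0 3 (array([0.35819699, 0.28474156, 0.15531607]), np.float64(0.011924089389934361))
tq 1 2 (array([0.36691406, 0.32670088, 0.12447507]), np.float64(0.03619160781358684))
tq 1 3 (array([0.36826369, 0.30104966, 0.193984  ]), np.float64(0.02650118935316964))
```

```bash
python3 -m creep '[1,-0.002,0.012,0,0.08,1,-0.004,0.025,0,0.16,1,-0.005,0.03,0,0.17,1,-0.005,0.03,0,0.17,1,-0.005,0.03,0,0.17,1,-0.004,0.028,0,0.16,1,-0.003,0.02,0,0.12,1,-0.001,0.009,0,0.06,1,0,0.003,0,0.02]'; python3 -m creep '[1,0,0,0,0]'
```

```text
time: 11.1
tool_pos: [0.4829, 0.3266, 0.203]
tool_rot: [3.104, 0.003, 2.696]
contact_force: [-0.3, -0.5, 0.4]
opening: 0.0919
time: 11.22
tool_pos: [0.4835, 0.3261, 0.2027]
tool_rot: [3.104, 0.003, 2.695]
contact_force: [0.1, 0.2, -1.3]
opening: 0.0918
```

```bash
python3 -m creep '[1,0,0,0.05,0,1,0,0,0.05,0,1,0,0,0,0]'; python3 -m creep '[1,0,0,0,0]'
```

```text
time: 11.6
tool_pos: [0.4844, 0.3233, 0.3045]
tool_rot: [3.106, 0.002, 2.688]
contact_force: [0.2, -0.2, -0.3]
opening: 0.0915
time: 11.72
tool_pos: [0.4844, 0.3226, 0.3037]
tool_rot: [3.107, 0.001, 2.687]
contact_force: [-0.6, -0.2, -0.6]
opening: 0.0919
```

```bash
python3 -m creep '[1,0.04,0.045,0,0,1,0.04,0.045,0,0,1,0,0,0,0,1,0,0,0,0]'; python3 -m creep '[1,-0.02,-0.015,-0.01,0,1,-0.02,-0.015,-0.02,0,1,-0.02,-0.015,-0.02,0,1,-0.02,-0.015,-0.02,0,1,-0.01,-0.01,-0.02,0,1,0,0,-0.01,0]'
```

```text
time: 12.22
tool_pos: [0.5647, 0.4114, 0.2938]
tool_rot: [3.122, -0.008, 2.682]
contact_force: [-0.1, 1.3, -0.2]
opening: 0.0918
time: 12.98
tool_pos: [0.4659, 0.3323, 0.1943]
tool_rot: [3.12, -0.006, 2.678]
contact_force: [0.2, -0.7, -0.6]
opening: 0.0918
```

```bash
python3 -m creep '[1,0.02,0.055,0,0,1,0.02,0.055,0,0,1,0,0,0,0,1,0,0,0,0]'; python3 -m creep '[1,-0.005,-0.015,0,0,1,-0.007,-0.025,0,0,1,-0.007,-0.025,0,0,1,-0.007,-0.025,0,0,1,-0.005,-0.01,0,0,1,0,0,0,0]'
```

```text
time: 13.48
tool_pos: [0.5057, 0.4425, 0.1947]
tool_rot: [3.122, -0.007, 2.674]
contact_force: [-1.2, 0.3, 0.3]
opening: 0.0919
time: 14.22
tool_pos: [0.4726, 0.3345, 0.1987]
tool_rot: [3.118, -0.004, 2.669]
contact_force: [-0.2, -0.0, 0.2]
opening: 0.0917
```

```bash
python3 -m creep '[1,-0.001,0.004,-0.01,0.03,1,0,0,-0.012,0,1,0,0,-0.012,0,1,0,0,-0.008,0,1,0,0,0,0]'
python3 - <<'E'
from m import *
S=read_camera("scene");T=read_camera("top")
cv2.imwrite("pics/p1.png",np.hstack([crop(T,(105,245),40,5,None),crop(S,(424,305),40,5,None)]))
E
```

```text
time: 14.85
tool_pos: [0.4712, 0.3404, 0.1521]
tool_rot: [3.119, -0.005, 2.703]
contact_force: [1.1, 0.3, 0.0]
opening: 0.0918
```

View pics/p1.png

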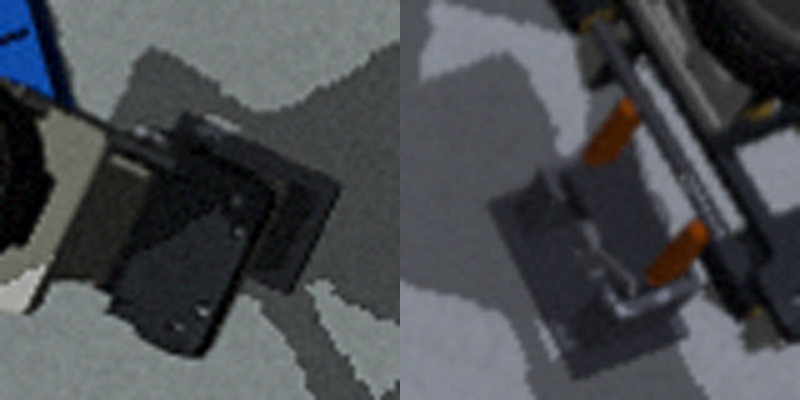

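```bash
python3 -m creep '[1,0,-0.001,-0.012,0,1,0,0,-0.012,0,1,0,0,-0.005,0,1,0,0,0,0]'; python3 -m creep '[0.68,0,0,0,0,0.68,0,0,0,0,0.68,0,0,0,0,0.68,0,0,0,0]' 35
```

```text
time: 15.45
tool_pos: [0.4719, 0.3394, 0.1225]
tool_rot: [3.117, -0.003, 2.702]
contact_force: [-0.0, 0.3, -0.4]
opening: 0.092
time: 15.95
tool_pos: [0.4721, 0.3395, 0.1232]
tool_rot: [3.116, -0.003, 2.702]
contact_force: [-0.2, 0.6, -1.4]
opening: 0.063
```

```bash
python3 -m creep '[0.68,0,0,0.006,0,0.68,0,0,0.01,0,0.68,0,0,0.02,0,0.68,0,0,0.025,0,0.68,0,0,0.025,0,0.68,0,0,0.025,0,0.68,0,0,0.015,0,0.68,0,0,0.005,0]'
python3 - <<'E'
from m import *
S=read_camera("scene");T=read_camera("top")
cv2.imwrite("pics/p2.png",np.hstack([crop(T,(105,245),40,5,None),crop(S,(434,285),40,5,None)]))
E
```

```text
time: 16.95
tool_pos: [0.4715, 0.3393, 0.2624]
tool_rot: [3.115, -0.002, 2.702]
contact_force: [0.7, -0.1, -1.6]
opening: 0.0622
```

View pics/p2.png

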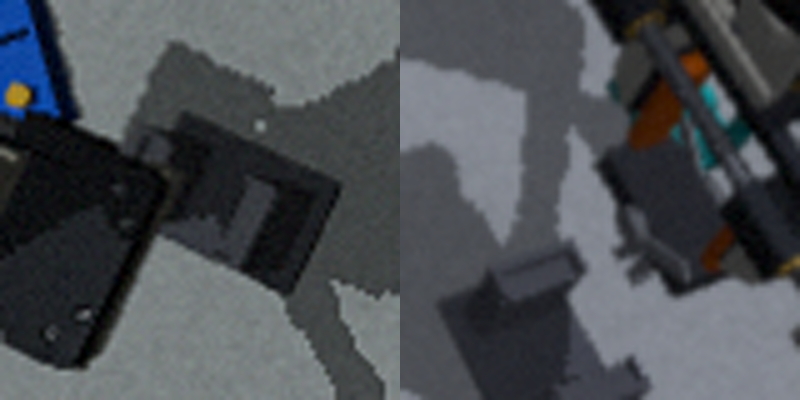

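```bash
python3 -m creep '[0.68,0,-0.01,0,-0.05,0.68,0,-0.025,0,-0.1,0.68,0,-0.04,0,-0.14,0.68,0,-0.045,0,-0.14,0.68,0,-0.045,0,-0.14,0.68,0,-0.045,0,-0.14,0.68,0,-0.045,0,-0.14,0.68,0,-0.045,0,-0.14,0.68,0,-0.045,0,-0.14,0.68,0,-0.045,0,-0.14,0.68,0,-0.045,0,-0.14,0.68,0,-0.04,0,-0.13]'; python3 -m creep '[0.68,0,-0.03,0,-0.1,0.68,0,-0.02,0,-0.06,0.68,0,-0.01,0,-0.03,0.68,0,-0.005,0,-0.01,0.68,0,0,0,0]'
```

```text
time: 18.55
tool_pos: [0.4624, -0.1537, 0.2524]
tool_rot: [3.132, -0.005, 1.09]
contact_force: [0.7, -0.2, -1.4]
opening: 0.0625
time: 19.18
tool_pos: [0.4589, -0.2234, 0.2493]
tool_rot: [3.138, -0.004, 0.871]
contact_force: [-0.0, -0.3, -0.9]
opening: 0.0623
```

```bash
python3 -m creep '[0.68,-0.001,-0.01,0,-0.03,0.68,-0.001,-0.02,0,-0.06,0.68,-0.002,-0.03,0,-0.06,0.68,-0.002,-0.03,-0.005,-0.05,0.68,-0.001,-0.018,-0.005,-0.03,0.68,-0.001,-0.01,-0.005,-0.02,0.68,0,-0.003,0,0,0.68,0,0,0,0]'
python3 - <<'E'
from m import *
S=read_camera("scene");T=read_camera("top")
cv2.imwrite("pics/r1.png",np.hstack([crop(T,(385,236),50,4,None),crop(S,(230,140),50,4,None)]))
E
```

```text
time: 20.18
tool_pos: [0.4505, -0.35, 0.2338]
tool_rot: [3.137, -0.004, 0.606]
contact_force: [-0.4, -0.9, -1.4]
opening: 0.0624
```

View pics/r1.png

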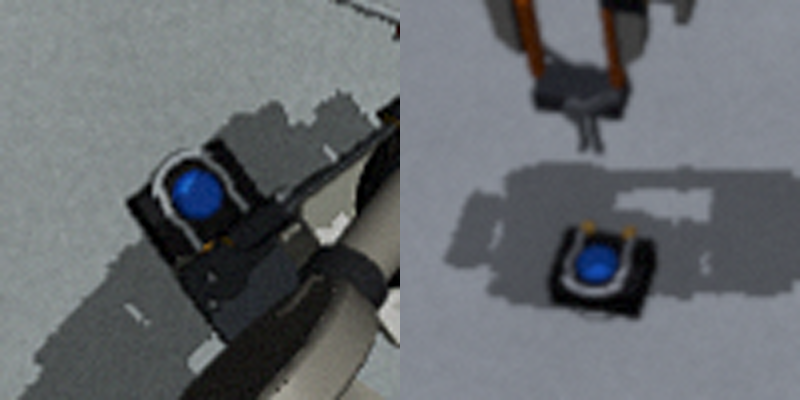

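```bash
python3 -m creep '[0.68,0,0.001,-0.012,0,0.68,0,0,-0.02,0,0.68,0,0,-0.02,0,0.68,0,0,-0.012,0,0.68,0,0,-0.003,0,0.68,0,0,0,0]'
python3 - <<'E'
from m import *
S=read_camera("scene");t=telemetry.observe();p=t["tool_pos"];print(p,t["tool_rot"])
im=crop(S,(230,145),30,10,None);o=np.array([200,115])
def dot(X,col):
    u=(proj(S,X)-o+.5)*10;cv2.circle(im,(int(u[0]),int(u[1])),3,col,-1)
z=p[2]-.113
dot((p[0],p[1],z),(0,0,255))
cv2.imwrite("pics/r2.png",im);print(proj(S,(p[0],p[1],z)))
E
```

```text
time: 21.02
tool_pos: [0.4512, -0.3459, 0.164]
tool_rot: [3.137, -0.005, 0.61]
contact_force: [0.2, -0.4, -1.8]
opening: 0.0629
[ 0.45120454 -0.3459486   0.16419412] [ 3.1364691  -0.00493788  0.61015026]
[230.70980141 143.17512743]
```

View pics/r2.png

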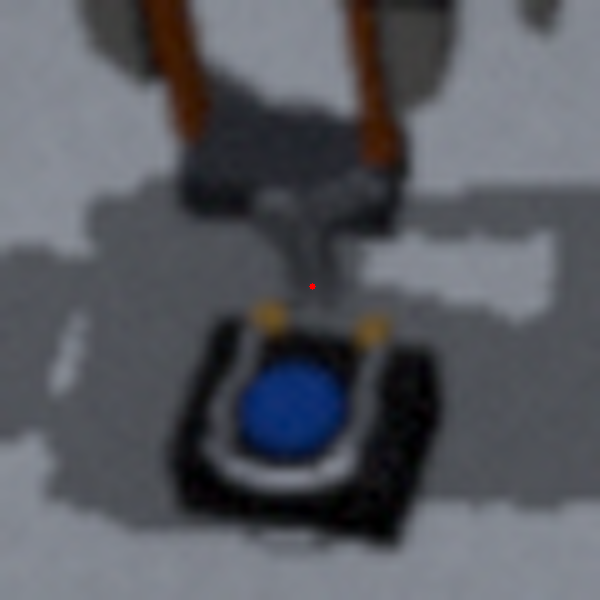

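```bash
python3 -m creep '[0.68,0,0,-0.006,0,0.68,0,0,-0.004,0,0.68,0,0,0,0]'
python3 - <<'E'
from m import *
S=read_camera("scene");t=telemetry.observe();p=t["tool_pos"];print(p,t["tool_rot"])
im=crop(S,(230,145),20,15,None)
im2=crop(read_camera("top"),(390,245),20,10,None)
cv2.imwrite("pics/r3.png",im);print(proj(S,(p[0],p[1],p[2]-.113)))
h,s,V=masks(S)
m=((h>12)&(h<34)&(s>90)&(V>75)).astype(np.uint8)
for k in big(m,(230,147),12)[:3]:
    mm=np.zeros_like(m);cv2.drawContours(mm,[k],0,1,-1);ys,xs=np.nonzero(mm);w=s[ys,xs].astype(float);print("lug",len(xs),(xs*w).sum()/w.sum(),(ys*w).sum()/w.sum())
E
```

```text
time: 21.45
tool_pos: [0.4516, -0.3464, 0.1547]
tool_rot: [3.134, -0.005, 0.61]
contact_force: [0.1, 0.1, -0.5]
opening: 0.0624
[ 0.4516821  -0.34650503  0.15483918] [ 3.13385921 -0.0053739   0.6100998 ]
[230.83979705 145.31091327]
lug 7 226.5877598152425 146.19515011547344
lug 7 236.80777777777777 147.72444444444446
```

View pics/r3.png

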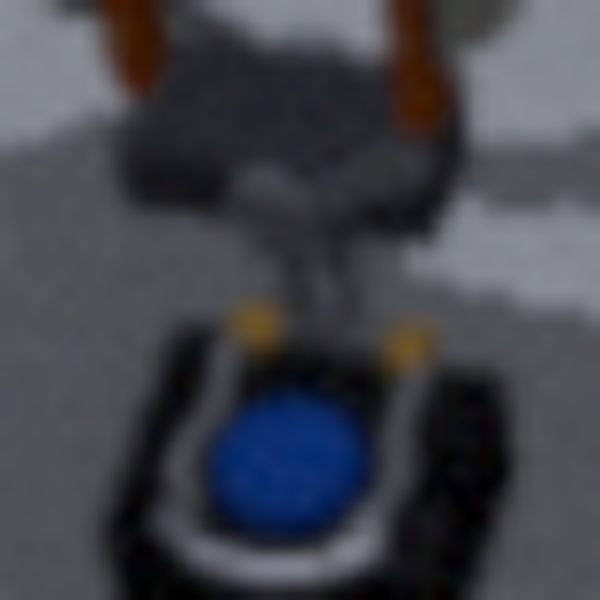

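```bash
python3 -m creep '[0.68,-0.001,0.0006,-0.004,0,0.68,0,0,-0.004,0]';python3 -m creep '[0.68,0,0,-0.004,0]';python3 -m creep '[0.68,0,0,-0.003,0,0.68,0,0,0,0]'
python3 - <<'E'
from m import *
S=read_camera("scene")
cv2.imwrite("pics/r4.png",crop(S,(230,145),20,15,None))
E
```

```text
time: 21.8
tool_pos: [0.4508, -0.3461, 0.147]
tool_rot: [3.133, -0.006, 0.61]
contact_force: [0.5, -0.4, -1.6]
opening: 0.0627
time: 21.92
tool_pos: [0.4509, -0.3461, 0.143]
tool_rot: [3.132, -0.006, 0.61]
contact_force: [-1.4, 2.4, 11.1]
opening: 0.0628
time: 22.18
tool_pos: [0.4512, -0.3462, 0.1415]
tool_rot: [3.131, -0.006, 0.61]
contact_force: [0.3, 0.4, -1.8]
opening: 0.0626
```

View pics/r4.png

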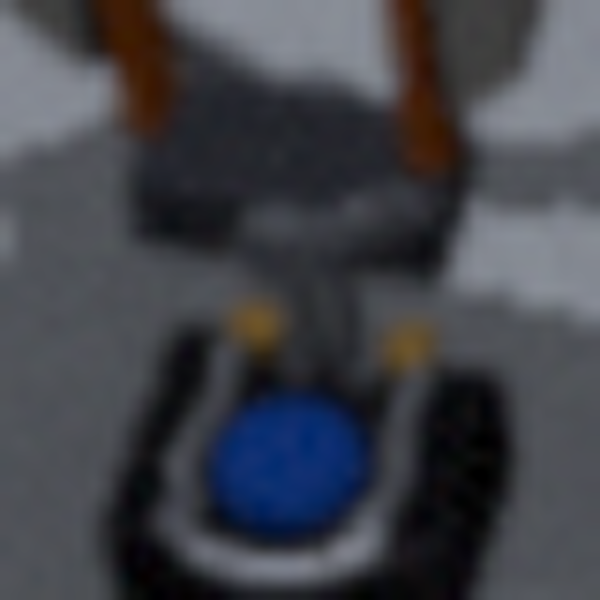

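```bash
python3 -m creep '[0.68,0,0,0.01,0,0.68,0,0,0.02,0,0.68,0,0,0.02,0,0.68,0,0,0.01,0,0.68,0,0,0,0,0.68,0,0,0,0]'
python3 - <<'E'
from m import *
S=read_camera("scene");t=telemetry.observe();p=t["tool_pos"];print(p,t["tool_rot"])
im=crop(S,(230,120),30,10,None);o=np.array([200,90])
a=.612-np.pi; ex=np.array([np.cos(a),np.sin(a),0]);ey=np.array([-ex[1],ex[0],0])
tz=p[2]-.113
def dot(X,col):
    u=(proj(S,X)-o+.5)*10;cv2.circle(im,(int(u[0]),int(u[1])),2,col,-1)
b=np.array([p[0],p[1],tz])
for sx in(-.005,.005):
    for sy in(-.0088,.0088): dot(b+ex*sx+ey*sy,(0,0,255))
for sx in(-.015,.015):
    for sy in(-.03,.03):
        for z in (.045,.063): dot(b+ex*sx+ey*sy+[0,0,z],(0,255,0))
for sx in(-.008,.008):
    for sy in(-.031,.031): dot(b+ex*sx+ey*sy+[0,0,.067],(255,255,0))
cv2.imwrite("pics/r5.png",im)
E
```

```text
time: 22.98
tool_pos: [0.4509, -0.3461, 0.2031]
tool_rot: [3.132, -0.006, 0.61]
contact_force: [0.2, 0.5, -1.5]
opening: 0.0626
[ 0.45090172 -0.34604812  0.20300603] [ 3.13246563 -0.00587339  0.60992464]
```

View pics/r5.png

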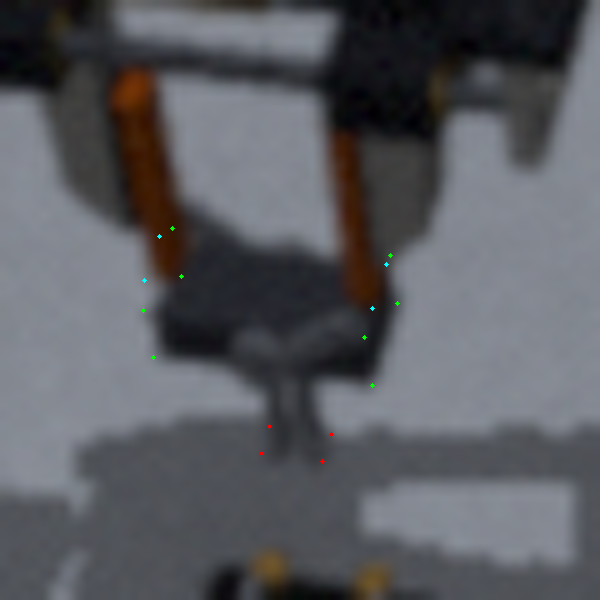

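Run:
```python
from m import *
S=read_camera("scene")
im=S["image"]
im=im[100:150,205:255,::-1]
im=cv2.resize(im,None,fx=14,fy=14,interpolation=cv2.INTER_LANCZOS4)
im=cv2.convertScaleAbs(im,alpha=1.6,beta=-20)[:600]
cv2.imwrite("pics/r6.png",im)
```

```text
(no output)
```

View pics/r6.png

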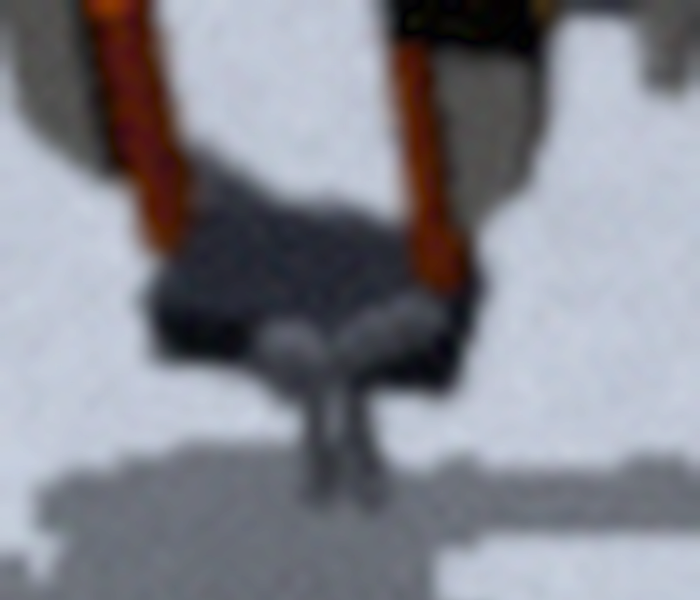

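Run:
```python
from m import *
S=read_camera("scene")
a=.612-np.pi; ex=np.array([np.cos(a),np.sin(a),0]);ey=np.array([-ex[1],ex[0],0])
p=telemetry.observe()["tool_pos"]
h,s,V=masks(S)
m=((h>12)&(h<34)&(s>90)&(V>75)).astype(np.uint8)
L=[]
for k in big(m,(230,147),12)[:2]:
    mm=np.zeros_like(m);cv2.drawContours(mm,[k],0,1,-1);ys,xs=np.nonzero(mm);w=s[ys,xs].astype(float);L.append(((xs*w).sum()/w.sum(),(ys*w).sum()/w.sum()));print("lug",len(xs),L[-1])
g=plane(S,np.mean(L,0),.034);t=plane(S,(229.1,135.4),.09)-ex*-.005*1
print("gap",g,"tip",t,"tcp",p)
for n,q in(("tip-gap",t-g),("tcp-gap",p-g)):print(n,"ringx",q@ex,"ringy",q@ey)
d=plane(S,L[0],.034)-plane(S,L[1],.034);print("lug line yaw",np.degrees(np.arctan2(d[1],d[0])),np.linalg.norm(d))
```

```text
lug 7 (np.float64(226.36480186480188), np.float64(146.10256410256412))
lug 7 (np.float64(236.79019384264538), np.float64(147.74458380843785))
gap [ 0.45042    -0.34610989  0.034     ] tip [ 0.45054018 -0.34476665  0.09      ] tcp [ 0.450885   -0.3460728   0.20297889]
tip-gap ringx -0.0008700597678876816 ringy -0.0010304015099178113
tcp-gap ringx -0.00040190625046214185 ringy 0.00023678548376530274
lug line yaw -56.9433392703891 0.03121122398310891
```

```bash
python3 -m creep '[0.693,-0.0008,-0.0006,-0.01,-0.015,0.693,0,0,-0.018,-0.01,0.693,0,0,-0.012,0,0.693,0,0,-0.006,0,0.693,0,0,0,0]';python3 -m creep '[0.693,0,0,-0.003,0]';python3 -m creep '[0.693,0,0,-0.002,0]'
```

```text
time: 23.75
tool_pos: [0.4493, -0.3462, 0.1526]
tool_rot: [3.136, -0.005, 0.583]
contact_force: [0.7, 1.7, -1.0]
opening: 0.0637
time: 23.88
tool_pos: [0.4496, -0.3465, 0.15]
tool_rot: [3.135, -0.005, 0.583]
contact_force: [-0.1, 0.3, -1.3]
opening: 0.0638
time: 24.0
tool_pos: [0.4497, -0.3466, 0.1482]
tool_rot: [3.134, -0.005, 0.583]
contact_force: [-0.8, 0.2, -1.1]
opening: 0.0633
```

```bash
python3 -m creep '[0.693,0,0,-0.002,0]';python3 -m creep '[0.693,0,0,-0.002,0]';python3 -m creep '[0.693,0,0,-0.002,0]';python3 -m creep '[0.693,0,0,-0.002,0]'
```

```text
time: 24.12
tool_pos: [0.4499, -0.3467, 0.1464]
tool_rot: [3.133, -0.006, 0.583]
contact_force: [-0.4, -0.5, -1.1]
opening: 0.0635
time: 24.25
tool_pos: [0.4499, -0.3468, 0.1444]
tool_rot: [3.133, -0.006, 0.583]
contact_force: [0.8, 1.0, -2.3]
opening: 0.0636
time: 24.38
tool_pos: [0.45, -0.3468, 0.1424]
tool_rot: [3.133, -0.006, 0.583]
contact_force: [0.5, -0.1, -1.9]
opening: 0.0639
time: 24.5
tool_pos: [0.4501, -0.3468, 0.1408]
tool_rot: [3.133, -0.006, 0.583]
contact_force: [-2.0, 2.9, 10.0]
opening: 0.0639
```

Run:
```python
from m import *
S=read_camera("scene");print(telemetry.observe()["contact_force"],telemetry.observe()["tool_pos"])
im=S["image"][122:172,205:255,::-1]
im=cv2.resize(im,None,fx=14,fy=14,interpolation=cv2.INTER_LANCZOS4)
im=cv2.convertScaleAbs(im,alpha=2.2,beta=-10)[:600]
cv2.imwrite("pics/r7.png",im)
T=read_camera("top")
im=T["image"][215:265,360:410,::-1]
im=cv2.resize(im,None,fx=12,fy=12,interpolation=cv2.INTER_LANCZOS4)
cv2.imwrite("pics/r8.png",cv2.convertScaleAbs(im,alpha=2.2,beta=-10))
```

```text
[-0.52431096  0.83044994  2.21231268] [ 0.45004597 -0.3467387   0.14090364]
```

View pics/r7.png

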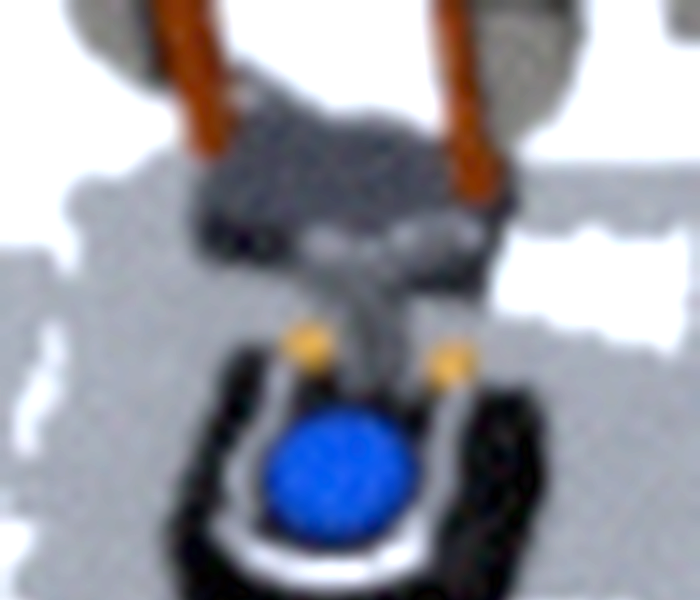

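View pics/r8.png

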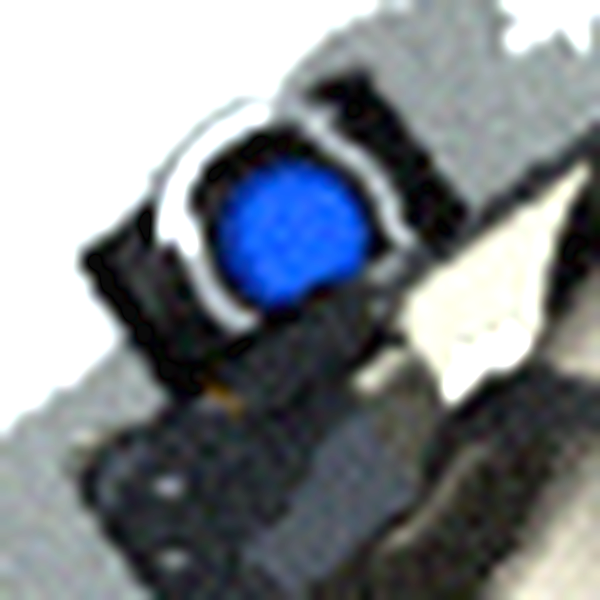

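Run:
```python
from m import *
T=read_camera("top");S=read_camera("scene")
im=cv2.imread("pics/top0.png");T["image"]=im[:,:,::-1];s0=cv2.imread("pics/scene0.png")
a=.612-np.pi; ex=np.array([np.cos(a),np.sin(a),0]);ey=np.array([-ex[1],ex[0],0])
print("camT",-T["R"].T@T["t"],"camS",-S["R"].T@S["t"])
gT=np.array([.451,-.349,0]);gS=np.array([.4505,-.3461,0])
# t1 crop: origin 385-32,236-32 at offset 512
f=lambda x,y:((x-512)/4+353-.375,y/4+204-.375)
for n,q in(("cornerL",(617,197)),("cornerR",(710,135)),("c3",(570,130)),("c4",(658,68))):
    for z in(.03,0):
        P=plane(T,f(*q),z)-gT;print(n,z,"ring coords",32+1000*P@ex,1000*P@ey)
f=lambda x,y:(205+x/14-.5,122+y/14-.5)
for n,q in(("SL",(240,350)),("SR",(535,390)),("tip",(375,390))):
    P=plane(S,f(*q),.03)-gS;print(n,32+1000*P@ex,1000*P@ey)
```

```text
camT [ 0.41929332 -0.0712738   1.09293048] camS [0.91214499 0.34644358 0.99705523]
cornerL 0.03 ring coords 28.825313496740836 -36.28791456933692
cornerL 0 ring coords 32.50651294746676 -30.382161845529083
cornerR 0.03 ring coords 33.304980943648694 32.23307081669278
cornerR 0 ring coords 37.112613896293304 40.07275016339163
c3 0.03 ring coords -20.12014306457783 -34.18155129957799
c3 0 ring coords -17.820373273396555 -28.216348876062508
c4 0.03 ring coords -17.691604518385667 32.15106459854729
c4 0 ring coords -15.323291997955309 39.98842941331677
SL 32.15619872461171 30.07927289268625
SR 31.645970526080788 -32.70628350281663
tip 26.270653002658655 -0.092895873717374
```

Run:
```python
import cv2,numpy as np
a=cv2.imread("pics/top0.png")[214:258,363:407];b=cv2.imread("pics/scene0.png")[136:180,208:252]
f=lambda i:cv2.convertScaleAbs(cv2.resize(i,None,fx=9,fy=9,interpolation=cv2.INTER_LANCZOS4),alpha=3,beta=-10)
cv2.imwrite("pics/z0.png",np.hstack([f(a),f(b)]))
```

```text
(no output)
```

View pics/z0.png

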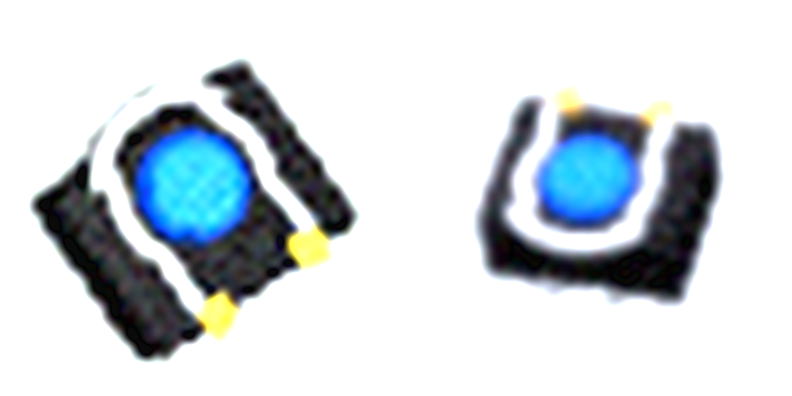

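Run:
```python
import cv2,numpy as np
from m import *
a=cv2.imread("pics/top0.png");b=cv2.imread("pics/scene0.png")
print(a.max(2)[216:256,365:405:1][::2,:])
print(b.max(2)[140:172,212:250][::2])
```

```text
[[124 125 126 125 127 122 121 119 120 123 125 120 119 121 120 124 126 128
  124 120 121 121 120 121 123 124 123 125 124 125 124 129 123 125 124 121
  120 127 123 128]
 [124 122 123 122 127 123 121 120 118 119 127 118 118 124 119 117 116 120
  124 118 120 122 119 122 123 128 127 126 117 113 117 126 128 124 126 124
  125 120 126 130]
 [121 123 123 124 119 121 123 124 116 124 129 122 123 120 113 114 121 118
  124 121 122 120 124 111  90  96 117 125 124 119 120 121 123 128 126 127
  124 128 128 131]
 [123 122 124 123 119 118 119 119 124 121 127 120 119 121 125 117 122 121
  118 122  81  31   7  13   9  16  70 119 126 124 119 121 126 121 120 125
  126 128 129 128]
 [119 124 124 122 119 119 122 123 121 118 126 125 100  77  93 135 140 135
  129 130 129 119  92  46  20  20  11  26  87 115 124 121 122 126 119 124
  122 119 122 124]
 [125 121 120 122 122 120 128 120 122 126  95  94 133 124  94  45   4   8
    2  15  60 121 139  96  25  15   6  22  14  71 124 125 117 120 124 123
  122 120 128 130]
 [121 126 123 123 118 120 124 125  95  76 130 117  52  20  12  18  26  46
   66  76  58  28  44  8
[... 4085 characters left out ...]
  46  21  14  16   9   4  31  97 128 134 137 137 140
  137 136]
 [132 134 137 134 129  89  30   9   5   5   1   6  13  25  35  41  40  42
   33  29  22   8   5   1   7   8  13  14  21  69 117 133 134 137 136 138
  139 137]
 [134 135 135 135 133 116  82  57  49  41  31  23  27  18  16   9  10   7
    5   7   2   9   0  10  12   5   4  13  45 101 127 134 132 133 137 136
  134 135]
 [135 136 132 133 130 132 130 132 130 128 122 113  99  86  93 102 101 100
   99  75  53  44  40  38  27  21  13  29  90 123 135 136 137 140 142 137
  135 136]
 [135 134 135 133 133 132 133 132 129 129 131 130 131 130 123 119 114 119
  118 114 117 125 131 131 121 115 112 117 129 135 137 138 137 138 140 135
  135 138]]
```

```bash
python3 -m creep '[0.693,0,0,0.005,0,0.693,0,0,0.003,0]';python3 -m creep '[0.693,-0.0035,-0.0018,0,0,0.693,0,0,-0.002,0]';python3 -m creep '[0.693,0,0,-0.003,0]';python3 -m creep '[0.693,0,0,-0.003,0]'
```

```text
time: 24.95
tool_pos: [0.4499, -0.3468, 0.1488]
tool_rot: [3.133, -0.006, 0.583]
contact_force: [-0.1, -0.1, -1.5]
opening: 0.0638
time: 25.2
tool_pos: [0.4463, -0.3489, 0.1468]
tool_rot: [3.132, -0.006, 0.583]
contact_force: [-0.1, -0.2, -0.8]
opening: 0.0636
time: 25.32
tool_pos: [0.4462, -0.3489, 0.1435]
tool_rot: [3.132, -0.006, 0.583]
contact_force: [-0.0, 0.5, -1.5]
opening: 0.0634
time: 25.45
tool_pos: [0.4461, -0.3489, 0.1404]
tool_rot: [3.133, -0.006, 0.583]
contact_force: [-0.8, 2.0, 11.4]
opening: 0.0637
```

```bash
python3 -m creep '[0.693,0,0,0.004,0,0.693,0.0035,0.0027,0,0,0.693,0,0,-0.001,0]';python3 -m creep '[0.693,0,0,0,0]'
```

```text
time: 25.82
tool_pos: [0.4499, -0.3459, 0.1432]
tool_rot: [3.133, -0.006, 0.583]
contact_force: [-0.4, 0.1, -1.1]
opening: 0.0637
time: 25.95
tool_pos: [0.4499, -0.3457, 0.143]
tool_rot: [3.133, -0.006, 0.583]
contact_force: [-0.3, -0.4, -1.2]
opening: 0.0637
```

```bash
python3 -m creep '[0.693,-0.0002,-0.0006,-0.0013,0]';python3 -m creep '[0.693,0,0,-0.0003,0]'
python3 - <<'E'
from m import *
S=read_camera("scene")
im=S["image"][122:172,205:255,::-1]
im=cv2.resize(im,None,fx=14,fy=14,interpolation=cv2.INTER_LANCZOS4)
cv2.imwrite("pics/r9.png",cv2.convertScaleAbs(im,alpha=2.6,beta=-10)[:600])
E
```

```text
time: 26.08
tool_pos: [0.4498, -0.3463, 0.1416]
tool_rot: [3.133, -0.006, 0.583]
contact_force: [-1.1, -0.4, -1.4]
opening: 0.0639
time: 26.2
tool_pos: [0.4497, -0.3463, 0.1412]
tool_rot: [3.134, -0.006, 0.583]
contact_force: [-0.3, -0.3, -2.3]
opening: 0.0637
```

View pics/r9.png

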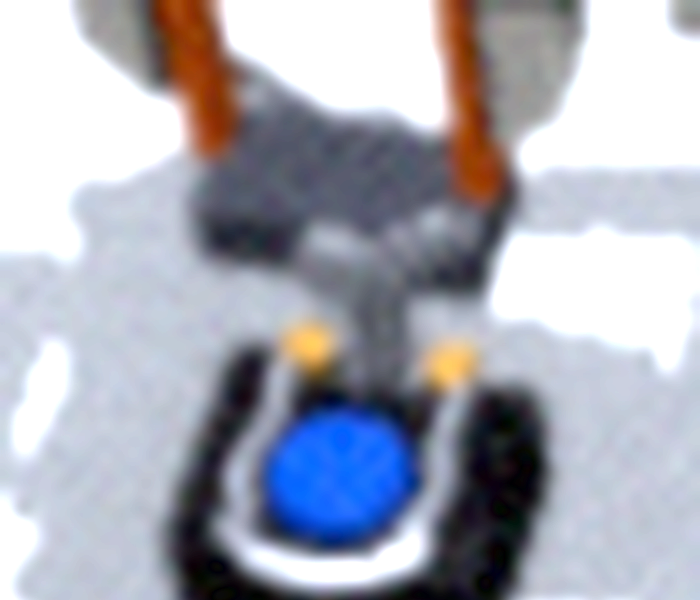

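```bash
python3 -m creep '[0.64,0,0,0,0,0.6,0,0,0,0,0.57,0,0,0,0]' 40;python3 -m creep '[0.54,0,0,0,0,0.51,0,0,0,0,0.49,0,0,0,0,0.49,0,0,0,0]'
python3 - <<'E'
from m import *
S=read_camera("scene")
im=S["image"][122:172,205:255,::-1]
im=cv2.resize(im,None,fx=14,fy=14,interpolation=cv2.INTER_LANCZOS4)
cv2.imwrite("pics/r10.png",cv2.convertScaleAbs(im,alpha=2.6,beta=-10)[:600])
E
```

```text
time: 26.62
tool_pos: [0.4497, -0.3465, 0.1413]
tool_rot: [3.133, -0.006, 0.583]
contact_force: [0.6, -0.0, -1.2]
opening: 0.0532
time: 27.12
tool_pos: [0.4498, -0.3466, 0.1413]
tool_rot: [3.133, -0.006, 0.583]
contact_force: [-0.5, -0.4, -1.3]
opening: 0.045
```

View pics/r10.png

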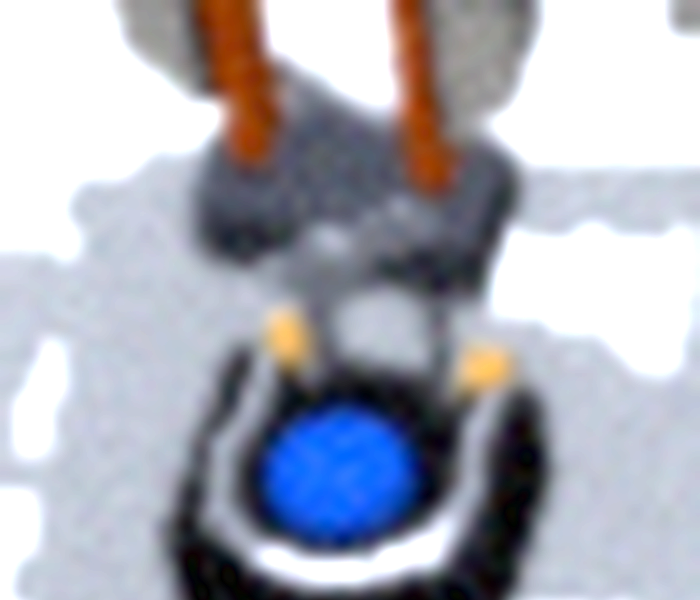

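```bash
python3 -m creep '[0.49,0,0,0.002,0,0.49,0,0,0.004,0,0.49,0,0,0.006,0,0.49,0,0,0.006,0,0.49,0,0,0.004,0,0.49,0,0,0,0]'
python3 - <<'E'
from m import *
S=read_camera("scene")
im=S["image"][117:167,205:255,::-1]
im=cv2.resize(im,None,fx=14,fy=14,interpolation=cv2.INTER_LANCZOS4)
cv2.imwrite("pics/r11.png",cv2.convertScaleAbs(im,alpha=2.6,beta=-10)[:600])
E
```

```text
time: 27.92
tool_pos: [0.4498, -0.3465, 0.1653]
tool_rot: [3.133, -0.006, 0.583]
contact_force: [0.3, -0.4, -1.9]
opening: 0.0454
```

View pics/r11.png

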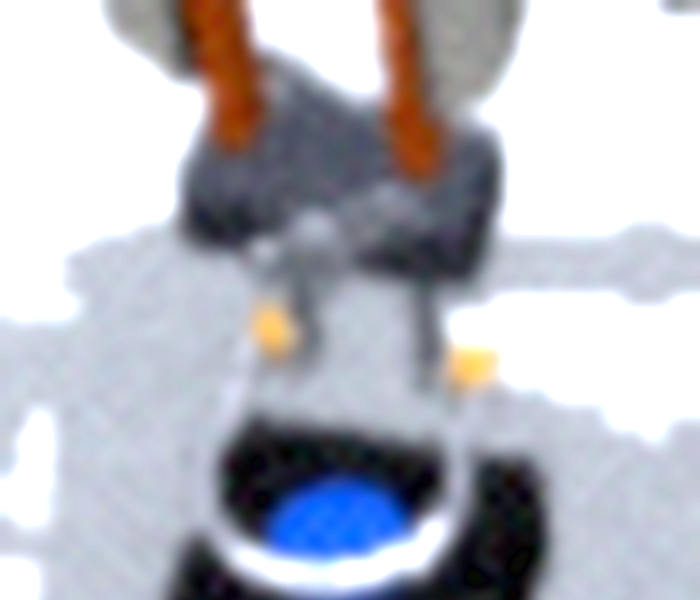

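```bash
python3 -m creep '[0.49,0,0,0.006,0,0.49,0,0,0.012,0,0.49,0,0,0.015,0,0.49,0,0,0.015,0,0.49,0,0,0.012,0,0.49,0,0,0.006,0,0.49,0,0,0,0]'; python3 -m creep '[0.49,0.004,0.007,0,0,0.49,0.008,0.014,0,0,0.49,0.013,0.023,0,0,0.49,0.017,0.03,0,0,0.49,0.017,0.03,0,0,0.49,0.017,0.03,0,0,0.49,0.017,0.03,0,0,0.49,0.017,0.03,0,0,0.49,0.013,0.023,0,0,0.49,0.008,0.014,0,0,0.49,0.004,0.007,0,0,0.49,0,0,0,0]'
python3 - <<'E'
from m import *
S=read_camera("scene");t=telemetry.observe();p=t["tool_pos"]
cv2.imwrite("pics/v1.png",cv2.resize(S["image"][60:300,120:400,::-1],None,fx=2.5,fy=2.5))
E
```

```text
time: 28.85
tool_pos: [0.4498, -0.3466, 0.2369]
tool_rot: [3.131, -0.006, 0.583]
contact_force: [0.1, -0.1, -2.0]
opening: 0.0453
time: 30.35
tool_pos: [0.5888, -0.0895, 0.2314]
tool_rot: [-3.142, -0.003, 0.587]
contact_force: [-0.6, -0.9, -3.0]
opening: 0.0449
```

View pics/v1.png

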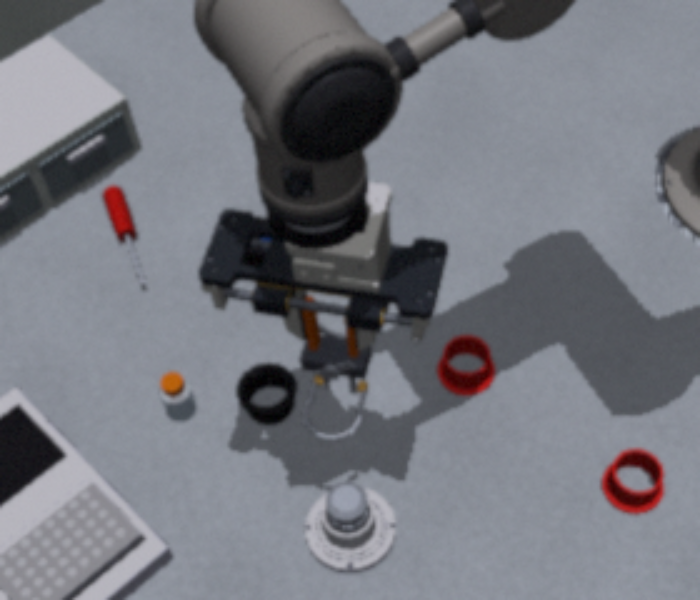

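```bash
python3 -m creep '[0.49,0.004,0.006,0,0,0.49,0.007,0.01,0,0,0.49,0.009,0.013,0,0,0.49,0.008,0.012,0,0,0.49,0.005,0.008,0,0,0.49,0.003,0.004,0,0,0.49,0.001,0.001,0,0,0.49,0,0,0,0]'
python3 - <<'E'
from m import *
S=read_camera("scene");t=telemetry.observe();p=t["tool_pos"]
np.save("s.npy",S["image"])
im=S["image"][205:275,225:295,::-1]
cv2.imwrite("pics/v2.png",cv2.resize(im,None,fx=8.5,fy=8.5,interpolation=cv2.INTER_LANCZOS4))
E
```

```text
time: 31.4
tool_pos: [0.6278, -0.0335, 0.2313]
tool_rot: [3.141, -0.002, 0.584]
contact_force: [0.1, -0.4, -1.9]
opening: 0.0453
```

View pics/v2.png

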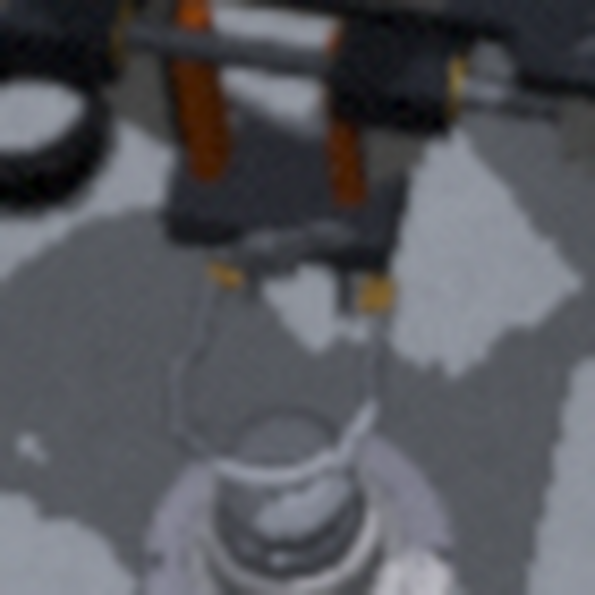

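```bash
cat > rg.py <<'E'
from m import *
def rg(S,l1,l2,ap,z,stub=(.6529,-.015)):
    A,B,C=(plane(S,q,z) for q in(l1,l2,ap))
    A2,B2=plane(S,l1,z+.0025),plane(S,l2,z+.0025)
    m=(A2+B2)/2; d=m-C; print("lug sep",np.linalg.norm(A2-B2),"lugmid",m,"len",np.linalg.norm(d[:2]),"yaw",np.arctan2(-d[1],-d[0]))
    u=-d/np.linalg.norm(d)  # from lugs to closed end
    c1=m+u*.032; c2=C-u*.0255
    print("centre from lugs",c1,"from apex",c2,"minus stub",1000*(c1[:2]-stub),1000*(c2[:2]-stub))
E
python3 - <<'E'
from rg import *
S=read_camera("scene")
f=lambda x,y:(225+x/8.5-.5,205+y/8.5-.5)
rg(S,f(225,274),f(377,296),f(290,475),.1225)
print(telemetry.observe()["tool_pos"])
# stub top centre check in the initial picture
s0=cv2.imread("pics/scene0.png")
print(proj(S,(.6529,-.015,.077)))
E
```

```text
lug sep 0.04169650466998677 lugmid [ 0.62766153 -0.03142905  0.125     ] len 0.055021698092516336 yaw 0.7590837656545659
centre from lugs [ 0.65085255 -0.00942752  0.12354753] from apex [ 0.64909761 -0.01109245  0.12365744] minus stub [-2.04745332  5.57247548] [-3.80238658  3.90755441]
[ 0.62777493 -0.03366639  0.23136052]
[258.12694809 258.82231358]
```

```bash
python3 -m creep '[0.49,-0.001,-0.0005,-0.004,0,0.49,0,0,-0.008,0,0.49,0,0,-0.01,0,0.49,0,0,-0.008,0,0.49,0,0,-0.004,0,0.49,0,0,0,0]'
python3 - <<'E'
from m import *
S=read_camera("scene");t=telemetry.observe();p=t["tool_pos"]
im=S["image"][215:285,225:295,::-1]
cv2.imwrite("pics/v3.png",cv2.resize(im,None,fx=8.5,fy=8.5,interpolation=cv2.INTER_LANCZOS4))
a=S["image"][215:285,225:295,::-1].copy()
im=cv2.resize(im,None,fx=8.5,fy=8.5,interpolation=cv2.INTER_LANCZOS4)
z=p[2]-.1413+.0325
for cx,cy,col in((.6529,-.015,(0,0,255)),):
  for ang in np.linspace(0,2*np.pi,60,endpoint=False):
    for r,zz,c in((.014,.077,(255,255,0)),(.020,.071,(0,0,255)),(.0205,z,(0,255,0))):
        u=(proj(S,(cx+r*np.cos(ang),cy+r*np.sin(ang),zz))-[225,215]+.5)*8.5;cv2.circle(im,(int(u[0]),int(u[1])),1,c,-1)
cv2.imwrite("pics/v3b.png",im)
E
```

```text
time: 32.25
tool_pos: [0.6259, -0.0349, 0.1941]
tool_rot: [-3.141, -0.001, 0.583]
contact_force: [0.2, -0.3, -2.3]
opening: 0.0448
```

View pics/v3.png

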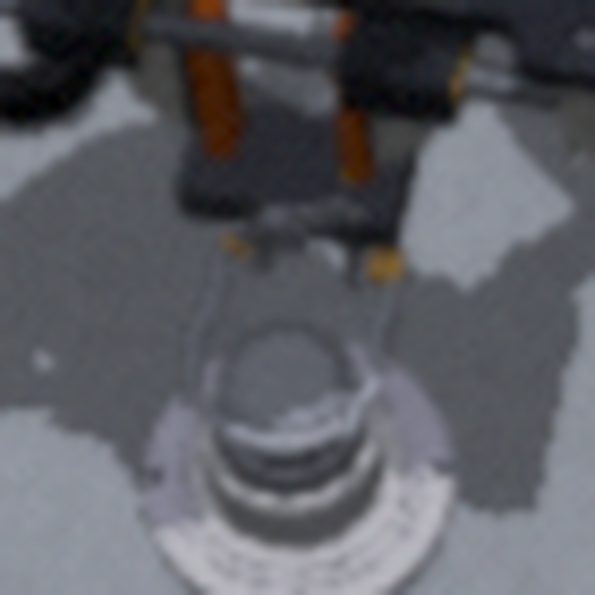

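View pics/v3b.png

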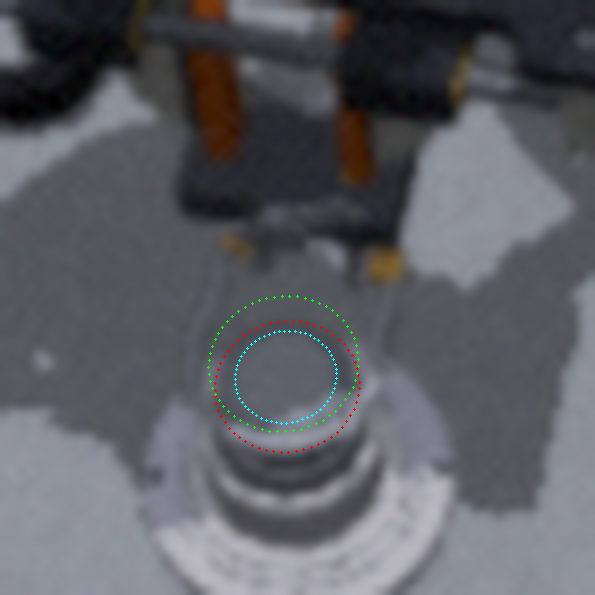

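```bash
python3 -m creep '[0.49,0.0022,0.001,-0.003,0,0.49,0,0,0,0]'
python3 - <<'E'
from m import *
S=read_camera("scene");t=telemetry.observe();p=t["tool_pos"];print(p)
T=read_camera("top")
cv2.imwrite("pics/v4t.png",cv2.resize(T["image"][135:205,215:295,::-1],None,fx=7,fy=7,interpolation=cv2.INTER_LANCZOS4))
im=S["image"][225:275,235:285,::-1]
im=cv2.convertScaleAbs(cv2.resize(im,None,fx=12,fy=12,interpolation=cv2.INTER_LANCZOS4),alpha=1.8,beta=-20)
z=p[2]-.1413+.0325
cx,cy=.6529,-.015
for ang in np.linspace(0,2*np.pi,60,endpoint=False):
    for r,zz,c in((.0255,z,(0,255,0)),(.020,.071,(0,0,255))):
        u=(proj(S,(cx+r*np.cos(ang),cy+r*np.sin(ang),zz))-[235,225]+.5)*12;cv2.circle(im,(int(u[0]),int(u[1])),1,c,-1)
cv2.imwrite("pics/v4.png",im)
E
```

```text
time: 32.55
tool_pos: [0.6287, -0.0339, 0.1917]
tool_rot: [3.141, -0.002, 0.583]
contact_force: [0.0, 0.0, -2.0]
opening: 0.0453
[ 0.6287613  -0.03390734  0.19193663]
```

View pics/v4.png

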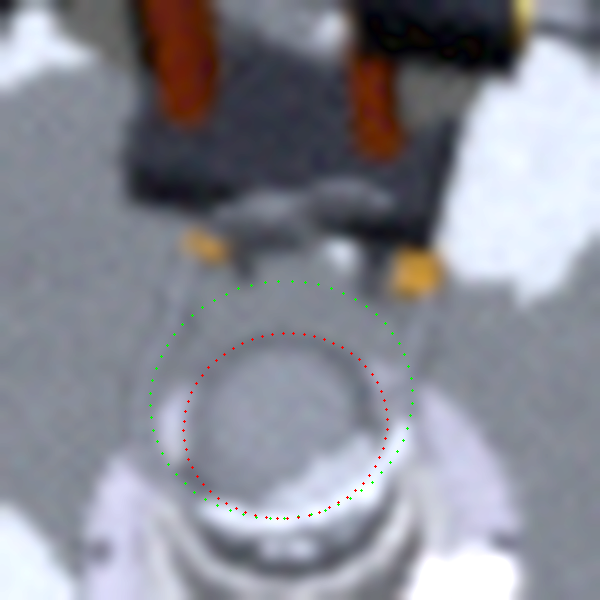

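View pics/v4t.png

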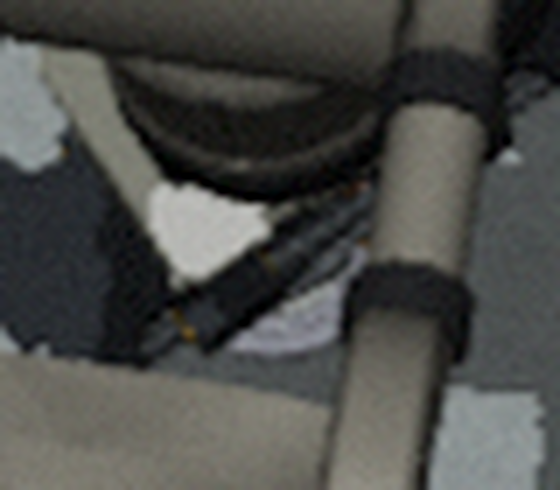

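```bash
python3 -m creep '[0.49,0,0,-0.003,0,0.49,0,0,-0.005,0]';python3 -m creep '[0.49,0,0,-0.005,0]';python3 -m creep '[0.49,0,0,-0.005,0]'
```

```text
time: 32.9
tool_pos: [0.629, -0.034, 0.1842]
tool_rot: [3.14, -0.003, 0.583]
contact_force: [0.3, 0.9, -1.1]
opening: 0.0453
time: 33.02
tool_pos: [0.6289, -0.034, 0.1788]
tool_rot: [3.14, -0.003, 0.583]
contact_force: [-0.1, 0.1, -2.2]
opening: 0.045
time: 33.15
tool_pos: [0.6288, -0.034, 0.1733]
tool_rot: [3.141, -0.003, 0.583]
contact_force: [-0.1, 1.8, -2.6]
opening: 0.0454
```

```bash
python3 -m creep '[0.49,0,0,-0.003,0]';python3 -m creep '[0.49,0,0,-0.002,0,0.49,0,0,0,0]'
cat > look.py <<'E'
from m import *
import sys
n=sys.argv[1]
S=read_camera("scene");t=telemetry.observe();p=t["tool_pos"];print(p,t["contact_force"])
im=S["image"][228:278,235:285,::-1]
im=cv2.convertScaleAbs(cv2.resize(im,None,fx=12,fy=12,interpolation=cv2.INTER_LANCZOS4),alpha=1.8,beta=-20)
cv2.imwrite("pics/%sa.png"%n,im)
z=p[2]-.1413+.0325
cx,cy=.6529,-.015
for ang in np.linspace(0,2*np.pi,60,endpoint=False):
    for r,zz,c in((.0255,z,(0,255,0)),(.020,.071,(0,0,255)),(.026,.046,(255,0,255))):
        u=(proj(S,(cx+r*np.cos(ang),cy+r*np.sin(ang),zz))-[235,228]+.5)*12;cv2.circle(im,(int(u[0]),int(u[1])),1,c,-1)
cv2.imwrite("pics/%sb.png"%n,im)
E
python3 look.py v5
```

```text
time: 33.28
tool_pos: [0.6287, -0.034, 0.1697]
tool_rot: [3.141, -0.003, 0.583]
contact_force: [0.0, -0.8, -1.5]
opening: 0.0452
time: 33.52
tool_pos: [0.6286, -0.0339, 0.1672]
tool_rot: [3.141, -0.002, 0.583]
contact_force: [-0.3, -0.1, -2.5]
opening: 0.0456
[ 0.62865001 -0.03396273  0.16731622] [-0.05191637  0.78303686 -2.43112636]
```

View pics/v5a.png

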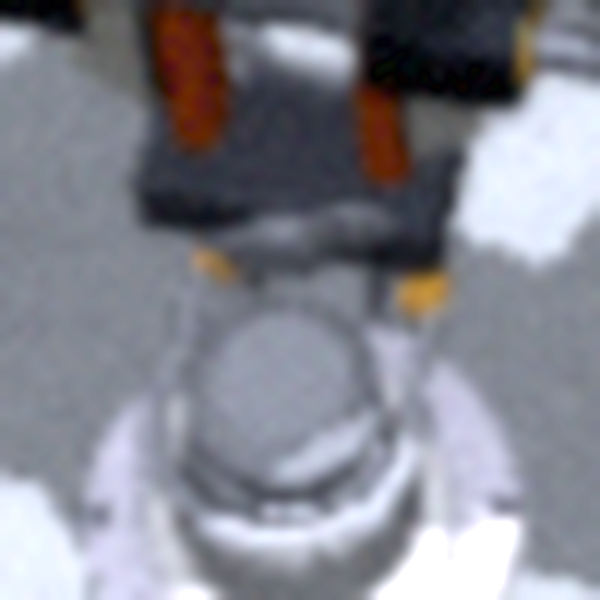

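View pics/v5b.png

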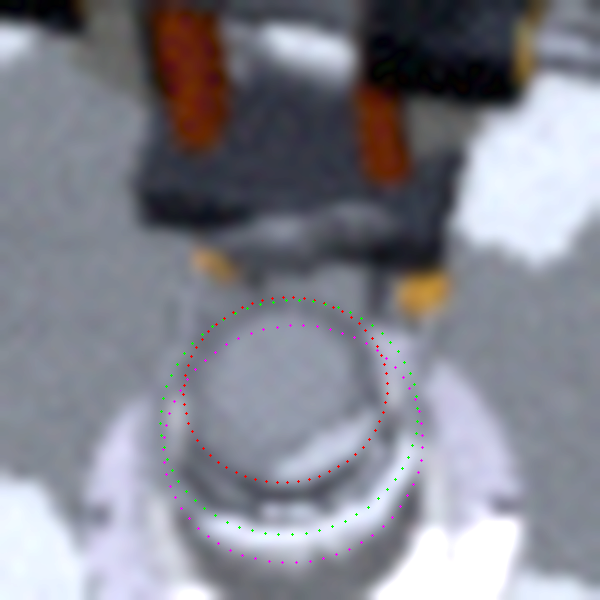

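Run:
```python
from m import *
acc=read_camera("scene")["image"].astype(float)
S=read_camera("scene");acc=(acc+S["image"])/2
im=acc[252:282,240:280,::-1].astype(np.uint8)
im=cv2.convertScaleAbs(cv2.resize(im,None,fx=19,fy=19,interpolation=cv2.INTER_CUBIC),alpha=1.5,beta=-30)
cv2.imwrite("pics/v6.png",im)
print(acc[258:280,258].astype(int).tolist()); print(acc[258:280,262].max(1).astype(int)); print(acc[258:280,255].max(1).astype(int))
for n,X in(("ring apex ctr",.058),):
    for r,z in((.0255,.058),(.0255,.063),(.023,.058),(.028,.058),(.026,.046),(.022,.046),(.02,.053),(.017,.053)):
        # point nearest camera in ring -x dir
        print(r,z,proj(S,(.6529+r*np.cos(.583),-.015+r*np.sin(.583),z)))
```

```text
[[92, 97, 104], [93, 96, 105], [92, 96, 104], [95, 97, 107], [94, 98, 107], [93, 96, 105], [89, 92, 101], [88, 91, 100], [102, 106, 116], [106, 110, 120], [78, 81, 90], [63, 63, 71], [98, 102, 111], [98, 101, 110], [138, 142, 153], [128, 132, 141], [107, 109, 115], [86, 86, 92], [73, 73, 78], [71, 71, 75], [81, 83, 87], [135, 134, 141]]
[105 105 105 104 102 102 126 139 124  86  66  84  99 147 150 132 101  79
  77  79  91 149]
[107 107 106 107 105 104  99  97  95  79  68  79  81 116 152 129  94  81
  75  76 104 162]
0.0255 0.058 [256.14598675 271.96720818]
0.0255 0.063 [256.00075211 271.09992296]
0.023 0.058 [256.39312955 271.00550919]
0.028 0.058 [255.89822615 272.93132091]
0.026 0.046 [256.440722   274.21050194]
0.022 0.046 [256.83142134 272.68341687]
0.02 0.053 [256.83024906 270.72112836]
0.017 0.053 [257.12368334 269.57719353]
```

View pics/v6.png

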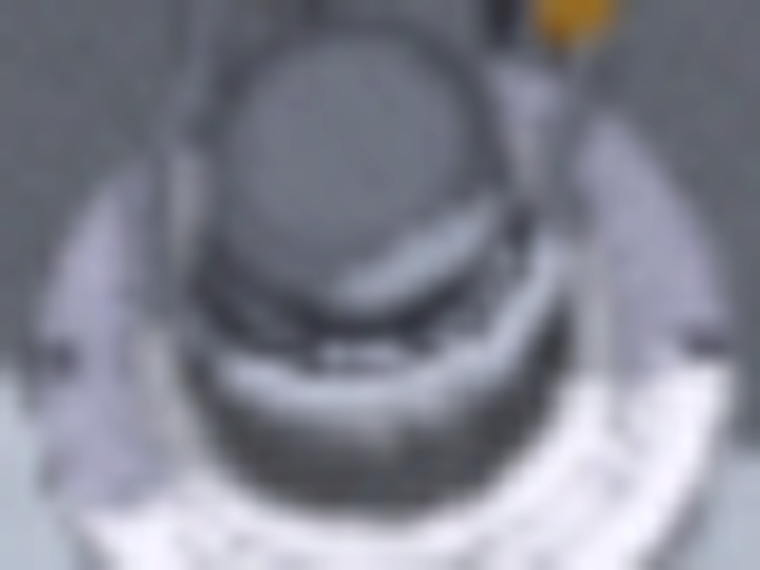

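Run:
```python
from rg import *
S=read_camera("scene")
h,s,V=masks(S)
m=((h>8)&(h<34)&(s>80)&(V>60)).astype(np.uint8);m[:244]=0;m[258:]=0
L=[]
for k in big(m,(261,251),16)[:4]:
    mm=np.zeros_like(m);cv2.drawContours(mm,[k],0,1,-1);ys,xs=np.nonzero(mm);L.append((xs.mean(),ys.mean()));print(len(xs),L[-1])
L=L[:2]
for z in(.055,.058,.061): rg(S,L[0],L[1],(256.6,272.3),z)
print(telemetry.observe()["tool_pos"])
```

```text
12 (np.float64(269.75), np.float64(251.75))
2 (np.float64(252.5), np.float64(249.5))
lug sep 0.042440555516214035 lugmid [ 0.62733442 -0.03344305  0.0575    ] len 0.05640918480315503 yaw 0.6195890548315518
centre from lugs [ 0.65336062 -0.01487885  0.05608318] from apex [ 0.65251848 -0.01547954  0.05612903] minus stub [0.46062367 0.12114913] [-0.38152208 -0.479544  ]
lug sep 0.04230504281613897 lugmid [ 0.62824382 -0.03223007  0.0605    ] len 0.056225714265063106 yaw 0.6195673710158993
centre from lugs [ 0.65427026 -0.01366656  0.05907857] from apex [ 0.65327903 -0.01437356  0.0591327 ] minus stub [1.37025963 1.3334439 ] [0.37903168 0.62644454]
lug sep 0.042169530116063905 lugmid [ 0.62915322 -0.03101709  0.0635    ] len 0.05604224375358105 yaw 0.619545545223735
centre from lugs [ 0.6551799  -0.01245427  0.06207392] from apex [ 0.65403958 -0.01326756  0.0621364 ] minus stub [2.27989658 2.54573382] [1.13958465 1.73243695]
[ 0.62873034 -0.0339969   0.16758033]
```

```bash
python3 -m creep '[0.49,0,0,-0.001,0,0.49,0,0,0,0]'
python3 - <<'E'
from cell import workorder,telemetry
t=telemetry.observe();print(t["tool_pos"],t["contact_force"],t["opening"],t["qvel"].round(4))
print(workorder.hand_in()); t=telemetry.observe();print(t["time"],t["tool_pos"],t["opening"])
E
```

```text
time: 33.98
tool_pos: [0.6288, -0.034, 0.1668]
tool_rot: [3.141, -0.003, 0.583]
contact_force: [0.6, 0.1, -2.5]
opening: 0.0455
[ 0.62883747 -0.03400567  0.16678039] [ 0.60943505  0.1320119  -2.54507391] 0.04545350017898111 [ 0.0024 -0.0023 -0.0045  0.0008 -0.      0.0011]
the job is handed in; nothing more can be done
None
the job is handed in; nothing more can be done
```

I handed the job in at about 34 s. The white spacer is seated flange down and let go, and the pliers hold the ring spread at the groove. No verdict is reported.

**Last checks**
- **Spacer:** in both camera views, taken after I let go, its top rim was where a fully seated spacer's should be, 46 mm up. On the way down it met resistance (up to 23 N) about 2.5 mm above where I expected the floor.
- **Ring position:** centred within about 1.5 mm of the stub axis and roughly 58–59 mm up. This rests on the scene camera and the measured tool pose, because the arm hid the ring from the top camera.
- **Ring level and spread:** level within about 0.03 rad and spread about 5.5 mm per half.
- **Contact:** the handles are squeezed to 45 mm, and the wrist force shows only the load it is carrying. I have no direct reading of the force on the stub, spacer or lugs.

**What disagreed**
- **Dispenser block:** in the pictures it reached to about 32 mm under the lugs, not 20 mm. The tips touched a surface at about the block's top height three times, at about 10–11 N, and the pliers probably slid up in the grip by a couple of millimetres.
- **How the ring is held:** because of that I could not lower the toes under the lugs. I spread the ring with the toes against the lugs' inner sides, so it is held by friction rather than hooked.
- **Cameras:** the two cameras differed by 3–4 mm in y. I worked from relative measurements and the scene camera.

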